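# Start the cure timer and hold the heat spreader in the fence corner

## Task

Take the stylus out of its stand and use its tip to press the cure timer's recessed start button right in. Then, still holding the stylus, put its tip in the notch of the notched aluminium block, slide the block flush against the fence on the steel plate, and keep it pressed firmly (about 10 N each way) against the fence and down on the plate with that one diagonal push; never push the block harder than about 40 N. The job finishes while the gripper still holds the stylus and the stylus still presses the block: touch the block with nothing else, and leave the plain block, circuit board, jar and spool where they are.

Things in the scene. Friction and masses are not known exactly. Their poses are not given: they have to be found in the camera images.
- stylus: Stylus standing upright in its stand, 112 mm long, 50 g. Origin at the very tip (bottom end), z up along its axis towards the handle. Steel shaft 6 mm in diameter with a round end from z = 0 to 36 mm; steel collar 22 mm in diameter from 36 to 42 mm, which rests on the stand's top; grey square handle 14 x 14 mm from 42 to 112 mm with its flats across x and y
- stand: Fixed black block 64 x 64 x 40 mm with one hole 11 mm wide and 38 mm deep in the middle of its top, which the stylus shaft hangs in with its tip 4 mm above the table. Origin at the centre of its underside. It changes places with the timer from run to run
- timer: Fixed grey timer box, 100 (x) x 130 (y) x 52 mm high, with a green display on the +x half of its top and the start button's hole in the -x half. Origin at the centre of its underside
- start_button (a joint): Travel of the start button: 0 out, 0.005 m fully in. It goes straight down, springs back, and needs about 1 N to start and 5 N fully in
- start_button_top (a point): Centre of the top of the black button, 12 mm in diameter; at rest it lies 5 mm below the timer's top, at the bottom of a round hole 15 mm wide
- plate: Fixed dark steel plate 240 (x) x 300 (y) x 12 mm high, turned by up to 15 degrees. Origin at the centre of its underside; its top is 12 mm above the table. The notched block slides on it under 1 to 3 N; if it meets the fence askew, a level push swings it flush, while pressing down too early pins it askew
- fence: Fixed aluminium bar on the plate along the plate's far side, parallel to its long edge: 16 mm thick, 220 mm long (y), 32 mm high. Origin at the foot of the middle of its near face, at the height of the plate's top: the face to press against is the plane x = 0 of this frame, seen from its -x side; x points out of the plate through the bar
- block: Loose aluminium block, about 0.3 kg, 46 (x) x 90 (y) x 28 mm high, on the plate 25 to 85 mm short of the fence, up to 15 degrees askew. Origin at the centre of its underside; its plain long side, x = +23 mm, faces the fence. Midway in its other long side is a notch, open above and to -x: 24 mm wide (y), 16 mm deep, back wall at x = -7 mm, floor 14 mm above the underside
- plain_block: Bystander: smaller aluminium block without a notch, 38 x 38 x 22 mm, loose on the plate. Origin at the centre of its underside. Leave it alone
- flux_jar: Bystander: amber glass jar, 44 mm in diameter, 50 mm high, standing on the table nearer the robot. Origin at the centre of its underside. Leave it alone
- board: Bystander: small green circuit board 50 (x) x 40 (y) mm, 12 mm high with its parts, lying on the plate. Origin at the centre of its underside. Leave it alone
- wire_spool: Bystander: white spool 50 mm in diameter, 45 mm high, standing on the table nearer the robot. Origin at the centre of its underside. Leave it alone
There are look-alikes about, which are no part of the job. Of the things shaped like the stylus, the grey one is meant.

How it is judged:
By the outcome, as a careful person would: the job done as asked, in the order asked, and still so for the second after the job is handed in, while the arm keeps its last pose, push and grip.
It also fails if it takes over 64 s, if anything falls off the work surface, if the arm or the gripper's body presses on something with over 40 N, if the wrist force passes 120 N, or if a joint passes its speed limit or range.

## Robot

A 7-joint arm with a two-finger parallel gripper is mounted at the origin on the work surface. World frame = base frame: x ahead of the robot, y to its left, z up, the work surface at z = 0. Lengths are in m, angles in rad, forces in N, time in s.
With the tool pointing down it reaches from about 0.35 to 0.9 m from the base axis. Payload 8.1 kg.
Tool frame: the origin (TCP) lies midway between the tips of the shut fingers; the grasp point (between the pads) lies 19 mm behind it (r.grip_point_offset is the distance from the TCP to the grasp point, in m); y points along the fingers, x is the direction in which the jaws open and shut, and the axes are right-handed (so a half turn about y gives the same grasp; the last joint's range is limited). The gripper opens to 85 mm and grips with 20 to 120 N. Pads are 22 mm wide; open, the fingers measure 114 mm over their backs; the gripper's body (76 mm by 85 mm) begins 54 mm behind the grasp point. The pads swing forward as they close: fully open they stand 13 mm farther back than shut.
Start: joints at [-1.257, 0.434, 0.025, 1.573, -0.012, 1.134, -0.075], TCP at [0.253, 0.571, 0.231] pointing down, gripper open.
Joint ranges: [-2.62, 2.62], [-0.44, 2.09], [-1.27, 1.32], [0.08, 2.57], [-1.32, 4.46], [0.12, 2], [-2.74, 2.74]. Speed limits (rad/s): [2.22, 2.22, 3.01, 3.01, 3.14, 3.14, 3.14].

## Interface

Orientations are given as a 3x3 rotation matrix whose columns are the frame's x, y, z axes.
In Python, from station import r gives the robot as it stands.
- The arm moves only by the shell command python3 -m handwheel 'ROWS' [OPENING] [FORCE]. ROWS is JSON, a list of rows, each an object of numbers: "dx", "dy", "dz": the shift along the tool's x, y, z in cm; "twist": the turn about the tool's y in degrees. In form: [{"dx": .., "dy": .., "dz": .., "twist": ..}, ...]. A call has 1 to 8 rows; each row is the pose to reach, as a shift and turn from the pose commanded when the call began, along the tool's axes at that moment; what a row does not reach only later rows make up. A row lasts 1/12 s, in which the tool goes at most 41.7 mm and 7.16 degrees, less where a joint would pass 70% of its speed; a pose out of reach is approached as far as the arm can. A call with a gripper value outside its range is refused whole. OPENING is the closure, from 0 (fully open) to 1 (shut), set as the call begins (- or left out, the last holds). The fingers move at their own pace and stop on an object; FORCE is the grip in N (left out, the last holds). Time passes only in rows, so rows that repeat a pose let the fingers close. It gives the time, the measured TCP pose, the force and the opening at its end, in the units of the state.
- r.state(): the state, without advancing time (a new reading comes with each control period).
- r.read_camera(name): name is "scene" or "side" or "wrist"; returns the picture (400x640x3 uint8, red, green, blue); there is no depth.
- r.get_calibration(name): a dict with "vertical_fov" (degrees; the focal length in pixels is half the picture's height over the tangent of half this angle, whatever the lens; pixels are square), "cx", "cy" (the principal point, pixels), "dist" ([k1, k2, p1, p2, k3] as OpenCV has them; the pictures are not rectified), "origin" and "attitude" of the camera in the world; the wrist camera has in their place "T_tool_cam" (4x4, takes a point from camera to tool coordinates, whose origin is the TCP and whose axes are the tool frame's). Camera axes: x right, y down, z forward; pixel columns grow to the right and rows downward; lengths in m; the calibration is good to about 2 mm. A picture is of the moment at which its call begins: read the wrist's pose just before it. get_calibration takes no time and is no camera call.
- r.job_done(): hands the job in, once; it reports no verdict.
Trained networks look in the newest picture that a camera, given by its name, has taken for a name from the list of things; names that differ only in an ending like _2 or _b are one class to them, and where a whole thing is asked for, a point or a joint stands for the part that bears it (a point fixed in the world has none). Each returns a list of dicts, best first, with "score" (0 to 1); they miss things now and then, are a little off and sometimes report something else, mostly with a low value. They report only what shows in the picture. A call takes as long as a camera call. They do not tell look-alikes from the thing itself.
- r.outline_of(query, camera): "mask" (400x640 bool, what is visible of it).
- r.landmark_of(query, camera): "point" ([x, y, z] in m, in world coordinates, good to about 4 mm: a listed point, or the origin of a listed thing).
The state is a dict: "t": time; "q": joint angles; "qd": joint speeds; "tau": joint torques, N m; "tcp_pos": TCP position; "tcp_rot": TCP orientation; "wrist_force": force on the tool from outside, world axes, zero at the start; "moment": the same for the moment, N m; "finger_gap": finger opening in m.
Only numpy, scipy, OpenCV 4.12 (cv2) and the standard library are available. Lean on these libraries where they do the work, as an engineer would, in place of code of your own. Each camera call takes 0.05 s, during which the arm holds its last target.

## Working session

There is one attempt and no reset: what is moved stays moved. The work goes in short steps, Python scripts to look and compute and a shell command to move; the robot and the scene stay as the last step left them, time stands still between calls to the robot, and variables do not carry over. Pictures are saved under pics/ and viewed, and the job is handed in when it is done.

```bash
ls; mkdir -p pics; python3 - <<'E'
from station import r
import cv2,numpy as np
s=r.state()
for k,v in s.items(): print(k,np.round(v,4).tolist())
for n in("scene","side","wrist"):
    im=r.read_camera(n); cv2.imwrite(f"pics/{n}0.png",im[:,:,::-1]); print(n,r.get_calibration(n))
E
```

```text
pics
t 0.0
q [-1.2566, 0.4352, 0.025, 1.5741, -0.0116, 1.134, -0.0751]
qd [0.0004, 0.0017, -0.0004, 0.0001, -0.002, -0.0, 0.0014]
tau [-0.0024, -67.0445, 1.0242, -31.6239, 0.0155, 0.0123, -0.0]
tcp_pos [0.2529, 0.571, 0.2305]
tcp_rot [[0.4049, -0.0005, -0.9144], [0.9144, -0.0015, 0.4049], [-0.0016, -1.0, -0.0002]]
wrist_force [0.0152, 0.461, -0.6575]
moment [0.0169, 0.0272, -0.0373]
finger_gap 0.0855
scene {'vertical_fov': 49.035833918941115, 'cx': 316.16510643066067, 'cy': 209.15322748883358, 'dist': array([0.02911169, 0.        , 0.        , 0.        , 0.        ]), 'origin': array([1.24422863, 0.36816666, 0.74986571]), 'attitude': array([[-0.44339863,  0.59296632, -0.67215221],
       [ 0.89621581,  0.28161682, -0.34276697],
       [-0.0139599 , -0.75437584, -0.6562943 ]])}
side {'vertical_fov': 42.23766954702832, 'cx': 313.5113455973292, 'cy': 202.45440162209914, 'dist': array([-0.02833799,  0.        ,  0.        ,  0.        ,  0.        ]), 'origin': array([0.3045979 , 0.94206755, 1.17913436]), 'attitude': array([[-0.97257533, -0.17051861,  0.1581791 ],
       [-0.23234006,  0.74366854, -0.62687733],
       [-0.01073857, -0.64643677, -0.76289199]])}
wrist {'vertical_fov': 70.25289853675362, 'cx': 323.6856511549758, 'cy': 198.94816996897922, 'dist': array([0.0015885, 0.       , 0.       , 0.       , 0.       ]), 'T_tool_cam': array([[ 9.99998352e-01, -1.74706587e-03,  4.93857263e-04,
        -1.05639755e-04],
       [-1.03882993e-03, -3.27527168e-01,  9.44841190e-01,
        -1.44276930e-01],
       [-1.48894813e-03, -9.44840146e-01, -3.27528443e-01,
         8.41680134e-02],
       [ 0.00000000e+00,  0.00000000e+00,  0.00000000e+00,
         1.00000000e+00]])}
```

View pics/scene0.png

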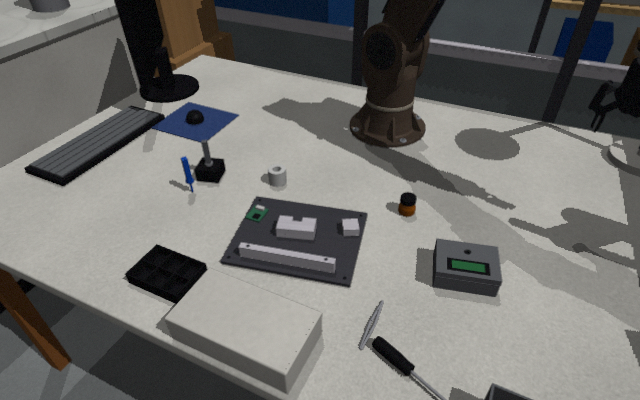

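View pics/side0.png

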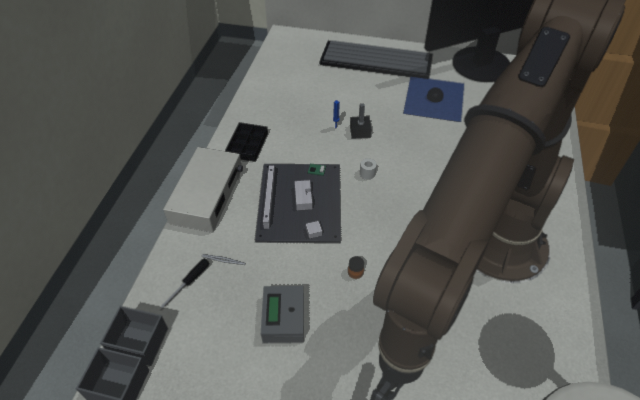

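View pics/wrist0.png

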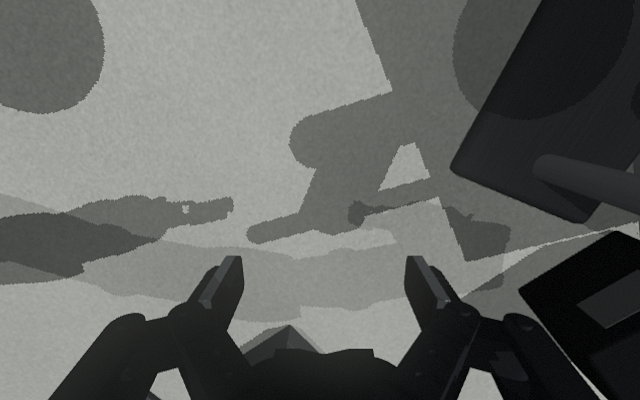

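The scene picture shows the grey stylus in the black stand at (207,160). A blue look-alike leans or stands at (187,172). The plate with the block is at (297,228), the timer at (467,265), the jar at (408,204) and the spool at (278,176).

```bash
cat > h.py <<'E'
from station import r
import cv2,numpy as np
def cal(n):
    c=r.get_calibration(n); f=200/np.tan(np.radians(c['vertical_fov'])/2)
    K=np.array([[f,0,c['cx']],[0,f,c['cy']],[0,0,1]]); return c,K,np.array(c['dist'])
def pose(n,s=None):
    c,K,d=cal(n)
    if n=='wrist':
        s=s or r.state(); T=np.eye(4);T[:3,:3]=s['tcp_rot'];T[:3,3]=s['tcp_pos'];T=T@c['T_tool_cam'];return T[:3,:3],T[:3,3],K,d
    return np.array(c['attitude']),np.array(c['origin']),K,d
def proj(n,P,s=None):
    R,o,K,d=pose(n,s); p=(np.atleast_2d(P)-o)@R
    return cv2.projectPoints(p.reshape(-1,1,3),np.zeros(3),np.zeros(3),K,d)[0].reshape(-1,2)
def ray(n,uv,s=None):
    R,o,K,d=pose(n,s); u=cv2.undistortPoints(np.array(uv,float).reshape(-1,1,2),K,d).reshape(-1,2)
    v=np.c_[u,np.ones(len(u))]@R.T; return o,v/np.linalg.norm(v,axis=1)[:,None]
def onz(n,uv,z,s=None):
    o,v=ray(n,uv,s); return o+v*((z-o[2])/v[:,2])[:,None]
def tri(obs):
    A=np.zeros((3,3));b=np.zeros(3)
    for o,v in obs:
        M=np.eye(3)-np.outer(v,v);A+=M;b+=M@o
    return np.linalg.solve(A,b)
E
python3 - <<'E'
from h import *
for n in("scene","side"):
    r.read_camera(n)
    for q in ["stylus","stand","timer","start_button_top","plate","fence","block","plain_block","board"]:
        L=r.landmark_of(q,n)
        print(n,q,[(round(l['score'],2),np.round(l['point'],4).tolist(),proj(n,l['point'])[0].round().tolist()) for l in L[:3]])
for n,(x0,y0,x1,y1) in dict(scene=(150,130,270,200),side=(310,80,400,150)).items():
    im=cv2.imread(f"pics/{n}0.png")[y0:y1,x0:x1]; cv2.imwrite(f"pics/crop_{n}.png",cv2.resize(im,None,fx=6,fy=6,interpolation=cv2.INTER_CUBIC))
E
```

```text
scene stylus [(0.73, [0.5503, -0.3658, 0.0043], [192.0, 189.0]), (0.67, [0.4674, -0.3681, 0.0061], [210.0, 172.0])]
scene stand [(0.71, [0.4701, -0.3638, 0.002], [211.0, 174.0])]
scene timer [(0.79, [0.5335, 0.3642, 0.0011], [462.0, 274.0])]
scene start_button_top []
scene plate [(0.73, [0.5852, -0.0166, 0.0006], [299.0, 236.0])]
scene fence [(0.89, [0.6654, -0.0027, 0.0081], [288.0, 258.0])]
scene block [(0.85, [0.5778, -0.0242, 0.0106], [297.0, 231.0])]
scene plain_block [(0.53, [0.5168, 0.0913, 0.015], [351.0, 228.0])]
scene board [(0.48, [0.5677, -0.1487, 0.0146], [256.0, 212.0])]
side stylus [(0.66, [0.5527, -0.3694, 0.0004], [336.0, 127.0]), (0.47, [0.469, -0.3682, 0.0123], [360.0, 129.0])]
side stand [(0.88, [0.4671, -0.364, -0.0019], [360.0, 133.0]), (0.41, [0.567, -0.1488, 0.0114], [317.0, 170.0])]
side timer [(0.77, [0.5299, 0.3656, -0.0028], [285.0, 321.0])]
side start_button_top []
side plate [(0.77, [0.5884, -0.0181, -0.0032], [300.0, 203.0])]
side fence [(0.92, [0.6655, -0.001, 0.0134], [273.0, 199.0])]
side block [(0.77, [0.5798, -0.0265, 0.0086], [303.0, 199.0]), (0.23, [0.526, 0.0912, 0.0071], [312.0, 233.0])]
side plain_block [(0.48, [0.5214, 0.0883, 0.0121], [314.0, 232.0])]
side board [(0.71, [0.5683, -0.1501, 0.0087], [317.0, 170.0])]
```

View pics/crop_scene.png

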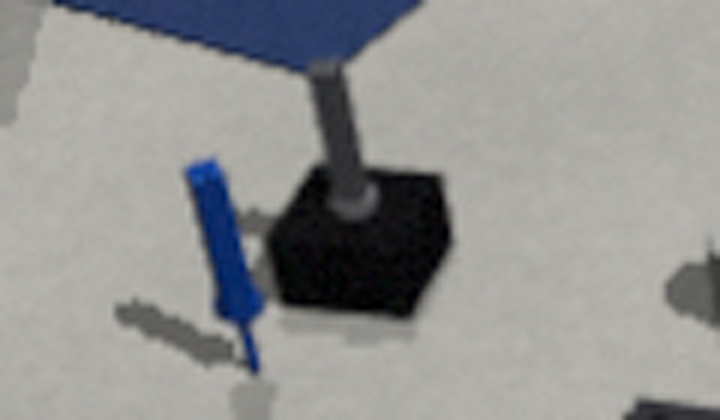

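View pics/crop_side.png

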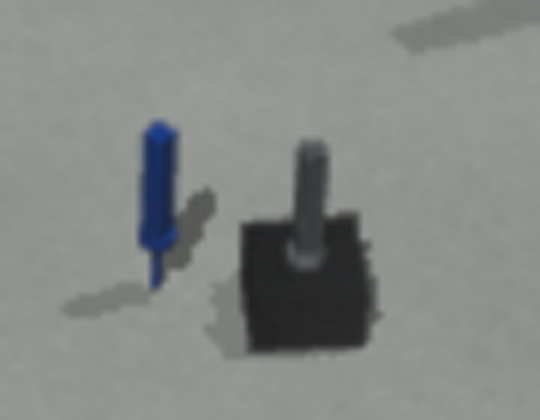

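Candidates for the stylus are grey (207,160) and blue (187,172). The close crop confirms the grey one in the stand, with its tip near (0.468,-0.366). I'll start moving now and look at the timer and block from the wrist on the way.

```bash
cat >> h.py <<'E'
def to(P,az=None,cmd=None):
    "tool-axis shift (cm) and twist (deg) to TCP world P, jaw azimuth az"
    s=r.state();R=np.array(s['tcp_rot']);d=R.T@(np.array(P)-(s['tcp_pos'] if cmd is None else np.array(cmd)))*100
    a=np.degrees(np.arctan2(R[1,0],R[0,0]));t=0 if az is None else (a-az+180)%360-180
    print("pos",np.round(s['tcp_pos'],4).tolist(),"az",round(a,2),"-> d(cm)",np.round(d,2).tolist(),"twist",round(t,1),"t",round(s['t'],2),"F",np.round(s['wrist_force'],2).tolist(),"gap",round(s['finger_gap'],4))
E
python3 -c "
from h import *
to([.52,.36,.27],0)"
python3 -m handwheel '[{"dx":0,"dy":-1,"dz":0,"twist":7},{"dx":0,"dy":-1,"dz":0,"twist":7}]' 0
python3 -c "
from h import *
to([.52,.36,.27],0)"
```

```text
pos [0.253, 0.5715, 0.2313] az 66.12 -> d(cm) [-8.53, -3.87, -32.98] twist 66.1 t 1.15 F [-0.43, -0.55, 0.16] gap 0.0856
t: 1.32
tcp_pos: [0.2533, 0.5721, 0.2427]
tcp_rot: [[0.518, 0.001, -0.855], [0.855, 0.002, 0.518], [0.002, -1.0, 0.0]]
wrist_force: [-0.3, -0.2, 0.2]
finger_gap: 0.0853
pos [0.2533, 0.5721, 0.2427] az 58.79 -> d(cm) [-4.31, -2.76, -33.8] twist 58.8 t 1.32 F [-0.27, -0.18, 0.21] gap 0.0853
```

```bash
python3 -m handwheel '[{"dx":-4.3,"dy":-2.8,"dz":-33.8,"twist":59},{"dx":-4.3,"dy":-2.8,"dz":-33.8,"twist":59},{"dx":-4.3,"dy":-2.8,"dz":-33.8,"twist":59},{"dx":-4.3,"dy":-2.8,"dz":-33.8,"twist":59},{"dx":-4.3,"dy":-2.8,"dz":-33.8,"twist":59},{"dx":-4.3,"dy":-2.8,"dz":-33.8,"twist":59},{"dx":-4.3,"dy":-2.8,"dz":-33.8,"twist":59},{"dx":-4.3,"dy":-2.8,"dz":-33.8,"twist":59}]'
python3 - <<'E'
from h import *
to([.56,-.03,.27],0)
s=r.state(); im=r.read_camera("wrist"); cv2.imwrite("pics/w1.png",im[:,:,::-1]); np.save("w1.npy",[s],allow_pickle=True)
for q in("start_button_top","timer"):
    print(q,[(round(l['score'],2),np.round(l['point'],4).tolist(),proj("wrist",l['point'],s)[0].round(1).tolist()) for l in r.landmark_of(q,"wrist")[:3]])
E
```

```text
t: 1.98
tcp_pos: [0.5157, 0.3649, 0.2689]
tcp_rot: [[1.0, 0.001, -0.029], [0.029, 0.0, 1.0], [0.001, -1.0, 0.0]]
wrist_force: [0.2, 0.2, 0.1]
finger_gap: 0.0854
pos [0.5157, 0.3649, 0.2689] az 1.69 -> d(cm) [3.26, -0.13, -39.61] twist 1.7 t 1.98 F [0.21, 0.23, 0.11] gap 0.0854
start_button_top [(0.37, [0.511, 0.3578, 0.0501], [319.6, 174.4])]
timer [(0.64, [0.5208, 0.0901, 0.0095], [321.9, 317.4]), (0.63, [0.5315, 0.3643, -0.0028], [334.0, 161.8])]
```

View pics/w1.png

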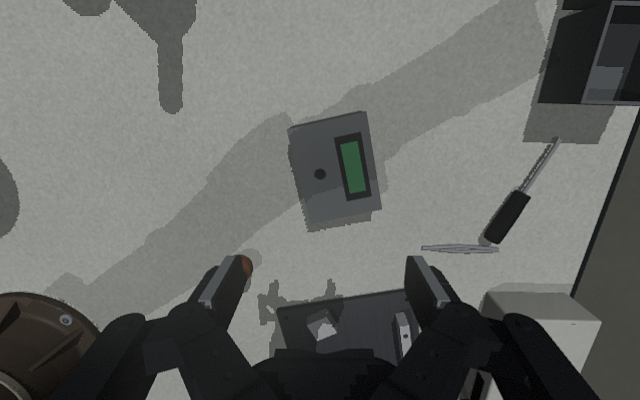

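The wrist picture shows the timer with its dark button hole at (320,174), the green display to its right, and the plate at the bottom.

```bash
python3 - <<'E'
from h import *
s=np.load("w1.npy",allow_pickle=True)[0]
im=cv2.imread("pics/w1.png"); g=cv2.cvtColor(im,cv2.COLOR_BGR2GRAY)[150:200,295:334]
print(g[24-9:24+10,12:39])
m=(g<42).astype(np.uint8); n,l,st,c=cv2.connectedComponentsWithStats(m); print(st,c+[295,150])
for z in(.047,.052):print(onz("wrist",[[320,174]],z,s))
for n in("scene","side"):
    print(n,proj(n,[.5107,.358,.05]))
cv2.imwrite("pics/w1c.png",cv2.resize(im[100:240,270:400],None,fx=4,fy=4,interpolation=cv2.INTER_CUBIC))
E
```

```text
[[71 72 72 73 72 71 69 72 71 71 71 71 71 71 70 71 70 70 70 70 71 71 70 72
  71 70 71]
 [73 71 71 72 72 72 71 71 72 72 71 72 71 71 71 71 71 68 70 71 71 71 71 70
  70 70 71]
 [72 72 71 72 70 72 72 71 72 71 73 72 72 71 72 71 70 71 71 72 70 70 72 72
  71 71 71]
 [72 72 72 71 70 70 71 70 72 73 67 65 61 58 60 66 72 70 71 70 70 71 72 70
  70 71 70]
 [72 71 73 72 72 70 71 70 71 63 49 46 39 38 41 48 60 70 72 71 71 71 70 71
  71 70 71]
 [73 72 71 73 72 72 72 70 56 43 36 32 32 32 32 34 38 56 68 69 70 70 70 71
  72 71 69]
 [73 72 70 72 72 70 71 64 45 33 36 35 34 34 32 31 28 38 62 72 69 70 69 71
  70 70 71]
 [73 72 72 72 72 70 70 60 41 36 35 37 35 36 35 34 33 34 51 68 72 70 70 70
  71 69 71]
 [72 71 73 72 72 71 69 52 40 37 36 38 35 35 34 34 34 36 46 63 71 72 72 71
  70 70 71]
 [70 72 71 70 72 72 69 48 39 38 36 34 36 37 35 37 35 35 45 60 70 71 70 71
  69 71 71]
 [72 71 72 70 71 72 70 55 38 37 34 36 36 36 37 37 37 35 44 63 69 70 70 70
  69 70 71]
 [73 71 71 71 71 72 70 59 42 36 35 34 37 37 33 37 36 40 51 66 70 69 71 71
  71 71 71]
 [72 72 72 72 71 71 72 67 55 49 39 34 37 34 35 35 37 49 62 68 71 71 71 69
  72 71 72]
 [71 72 72 72 72 72 71 72 69 60 50 41 38 37 38 46 53 63 70 70 70 71 70 69
  71 71 72]
 [72 72 71 71 72 72 70 72 74 70 68 57 54 50 55 59 67 70 71 70 71 72 69 71
  69 71 71]
 [72 72 71 72 71 71 71 70 71 71 72 72 72 71 70 67 71 69 70 70 68 70 68 71
  71 72 70]
 [72 71 70 73 71 71 70 71 70 70 71 73 74 74 73 70 72 71 71 70 70 69 72 72
  71 71 70]
 [72 71 70 72 70 72 70 72 69 71 71 70 70 70 70 71 72 69 71 70 69 72 71 72
  71 71 69]
 [72 72 72 72 71 73 72 71 70 71 70 70 70 69 70 71 70 70 71 71 70 70 71 71
  72 71 71]]
[[   0    0   39   50 1871]
 [  20   19   10   10   79]] [[313.75841796 174.53981828]
 [319.72151899 173.55696203]]
[[0.51153322 0.35757899 0.047     ]]
[[0.51155866 0.35882848 0.052     ]]
scene [[466.21912436 250.65625008]]
side [[291.91565761 309.32719785]]
```

View pics/w1c.png

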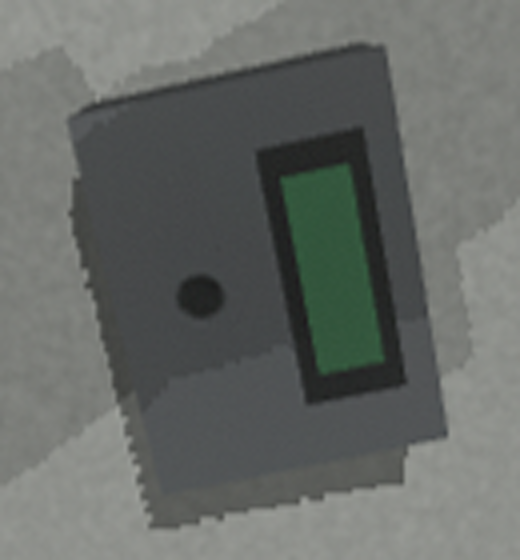

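```bash
python3 -m handwheel '[{"dx":3.3,"dy":0,"dz":-33,"twist":2},{"dx":3.3,"dy":0,"dz":-33,"twist":2},{"dx":3.3,"dy":0,"dz":-33,"twist":2},{"dx":3.3,"dy":0,"dz":-33,"twist":2},{"dx":3.3,"dy":0,"dz":-33,"twist":2},{"dx":3.3,"dy":0,"dz":-33,"twist":2},{"dx":3.3,"dy":0,"dz":-33,"twist":2},{"dx":3.3,"dy":0,"dz":-33,"twist":2}]'
python3 - <<'E'
from h import *
to([.468,-.33,.27],0)
s=r.state(); im=r.read_camera("wrist"); cv2.imwrite("pics/w2.png",im[:,:,::-1]); np.save("w2.npy",[s],allow_pickle=True)
for q in("block","fence","plate"):
    print(q,[(round(l['score'],2),np.round(l['point'],4).tolist(),proj("wrist",l['point'],s)[0].round(1).tolist()) for l in r.landmark_of(q,"wrist")[:3]])
E
```

```text
t: 2.8
tcp_pos: [0.5574, 0.0369, 0.2686]
tcp_rot: [[1.0, 0.0, -0.003], [0.003, 0.001, 1.0], [0.0, -1.0, 0.001]]
wrist_force: [0.7, -0.5, 0.7]
finger_gap: 0.0854
pos [0.5574, 0.0369, 0.2686] az 0.15 -> d(cm) [-9.03, -0.17, -36.67] twist 0.1 t 2.8 F [0.74, -0.45, 0.73] gap 0.0854
block [(0.6, [0.5773, -0.0256, 0.0159], [336.7, 205.2])]
fence [(0.95, [0.6721, -0.0009, 0.0177], [402.2, 189.7])]
plate [(0.59, [0.5897, -0.015, -0.0002], [344.5, 195.0])]
```

View pics/w2.png

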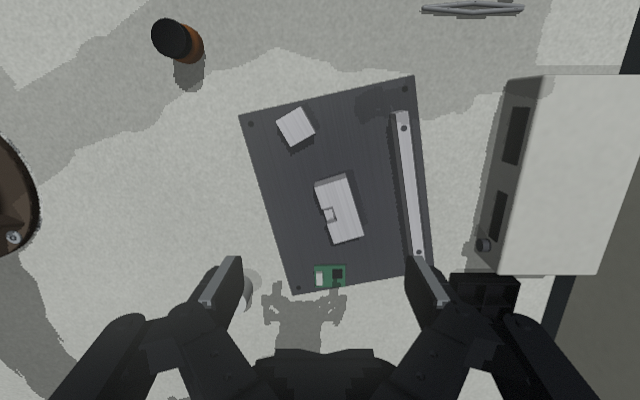

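The wrist picture shows the plate turned by about 11°. The fence runs along its right (+x) side from (403,115) to (419,255), the notched block is at (338,208) with its notch at (329,213) on the robot side, the plain block is at (296,127) and the board at (330,275).

```bash
python3 - <<'E'
import cv2
im=cv2.imread("pics/w2.png"); cv2.imwrite("pics/w2c.png",cv2.resize(im[100:250,290:440],None,fx=4,fy=4,interpolation=cv2.INTER_CUBIC))
cv2.imwrite("pics/w2b.png",cv2.resize(im[165:255,305:375],None,fx=8,fy=8,interpolation=cv2.INTER_CUBIC)[:600])
E
```

```text
(no output)
```

View pics/w2c.png

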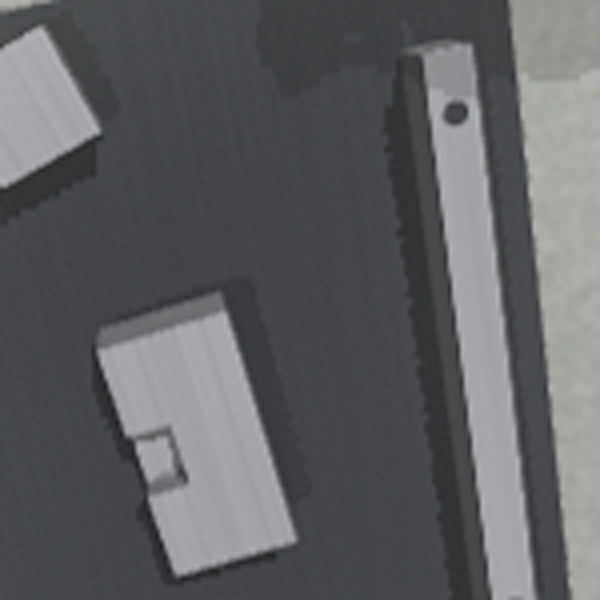

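```bash
python3 -m handwheel '[{"dx":-9,"dy":0,"dz":-32,"twist":0},{"dx":-9,"dy":0,"dz":-32,"twist":0},{"dx":-9,"dy":0,"dz":-32,"twist":0},{"dx":-9,"dy":0,"dz":-32,"twist":0},{"dx":-9,"dy":0,"dz":-32,"twist":0},{"dx":-9,"dy":0,"dz":-32,"twist":0},{"dx":-9,"dy":0,"dz":-32,"twist":0},{"dx":-9,"dy":0,"dz":-32,"twist":0}]' 0.4 60
python3 -m handwheel '[{"dx":0,"dy":0,"dz":-4,"twist":0},{"dx":0,"dy":0,"dz":-4,"twist":0},{"dx":0,"dy":0,"dz":-4,"twist":0}]'
python3 - <<'E'
from h import *
to([.468,-.366,.2],0)
s=r.state(); im=r.read_camera("wrist"); cv2.imwrite("pics/w3.png",im[:,:,::-1]); np.save("w3.npy",[s],allow_pickle=True)
for q in("stylus","stand"):
    print(q,[(round(l['score'],2),np.round(l['point'],4).tolist(),proj("wrist",l['point'],s)[0].round(1).tolist()) for l in r.landmark_of(q,"wrist")[:3]])
E
```

```text
t: 3.67
tcp_pos: [0.4674, -0.2814, 0.2685]
tcp_rot: [[1.0, 0.001, -0.003], [0.003, 0.001, 1.0], [0.001, -1.0, 0.001]]
wrist_force: [0.5, 0.4, -0.2]
finger_gap: 0.0513
t: 3.92
tcp_pos: [0.4671, -0.3225, 0.2682]
tcp_rot: [[1.0, -0.0, 0.002], [-0.002, -0.0, 1.0], [-0.0, -1.0, -0.0]]
wrist_force: [0.6, 0.6, 0.9]
finger_gap: 0.0515
pos [0.4671, -0.3225, 0.2682] az -0.14 -> d(cm) [0.1, 6.82, -4.35] twist -0.1 t 3.92 F [0.55, 0.61, 0.9] gap 0.0515
stylus [(0.78, [0.4688, -0.3656, 0.0051], [324.7, 190.5]), (0.76, [0.5535, -0.3654, -0.0012], [380.4, 188.9])]
stand [(0.94, [0.4683, -0.3635, 0.0023], [324.4, 188.6])]
```

View pics/w3.png

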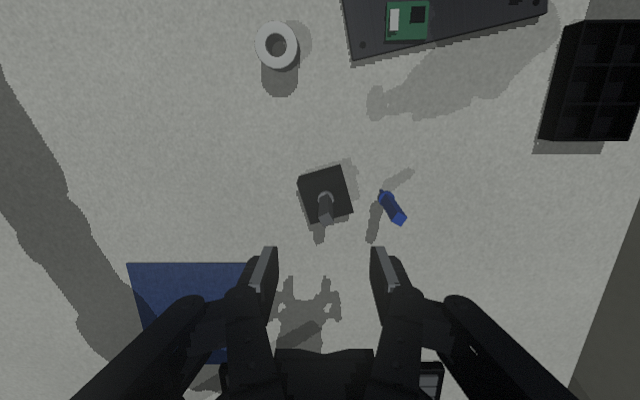

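```bash
python3 - <<'E'
import cv2
im=cv2.imread("pics/w3.png"); cv2.imwrite("pics/w3c.png",cv2.resize(im[150:245,280:420],None,fx=5.5,fy=5.5,interpolation=cv2.INTER_CUBIC))
E
```

```text
(no output)
```

View pics/w3c.png

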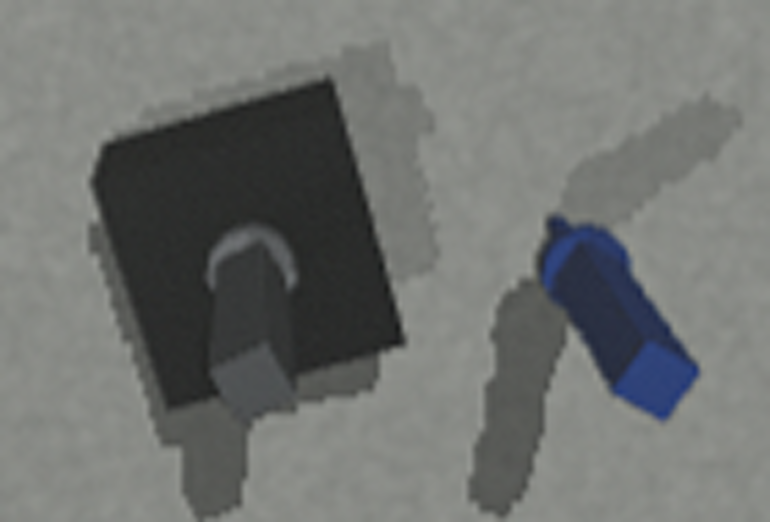

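```bash
python3 - <<'E'
from h import *
s=np.load("w3.npy",allow_pickle=True)[0]
uv=np.array([[210,372],[268,342],[298,390],[240,420]])/5.5+[280-.4,150-.4]
P=onz("wrist",uv,.116,s);print(P.round(4).tolist(),P.mean(0))
for a,b in((0,1),(3,2),(0,3),(1,2)):
    v=P[b]-P[a];print(np.hypot(*v[:2]),np.degrees(np.arctan2(v[1],v[0])))
# stand top corners z=.04
uv=np.array([[105,147],[331,80],[404,345],[168,410]])/5.5+[280-.4,150-.4]
P=onz("wrist",uv,.04,s);print(P.round(4).tolist(),P.mean(0))
v=P[1]-P[0];print(np.hypot(*v[:2]),np.degrees(np.arctan2(v[1],v[0])))
# collar center
print(onz("wrist",np.array([[253,270]])/5.5+[279.6,149.6],.046,s))
# ---- plate/block/fence from w2
s=np.load("w2.npy",allow_pickle=True)[0]
B=onz("wrist",np.array([[98,348],[229,310],[298,541],[176,577]])/4+[289.6,99.6],.040,s)
print("block top",B.round(4).tolist(),B.mean(0))
for a,b in((0,1),(3,2),(3,0),(2,1)):
    v=B[b]-B[a];print(np.hypot(*v[:2]),np.degrees(np.arctan2(v[1],v[0])))
N=onz("wrist",np.array([[136,438],[172,430],[187,485],[150,495]])/4+[289.6,99.6],.040,s);print("notch",N.round(4).tolist())
F=onz("wrist",np.array([[424,55],[490,598]])/4+[289.6,99.6],.044,s);v=F[0]-F[1]
print("fence",F.round(4).tolist(),np.degrees(np.arctan2(v[1],v[0]))-90)
Q=onz("wrist",[[240,115],[413,76],[295,293]],.012,s);print(Q.round(4).tolist())
v=Q[0]-Q[2];print(np.hypot(*v[:2]),np.degrees(np.arctan2(v[1],v[0]))-90)
E
```

```text
[[0.4605, -0.3625, 0.116], [0.4724, -0.3559, 0.116], [0.4786, -0.3666, 0.116], [0.4666, -0.3733, 0.116]] [ 0.46954905 -0.36458466  0.116     ]
0.013583121433961055 28.912009465561333
0.013730494724272848 29.2635229797688
0.012405208292801534 -60.50769216248018
0.012323353868347257 -59.81975318887878
[[0.4336, -0.3345, 0.04], [0.4888, -0.3181, 0.04], [0.5085, -0.3871, 0.04], [0.4477, -0.405, 0.04]] [ 0.46965096 -0.36117273  0.04      ]
0.05759212348178929 16.607672617394037
[[ 0.46981795 -0.36452633  0.046     ]]
block top [[0.5447, 0.0104, 0.04], [0.5891, 0.0238, 0.04], [0.6166, -0.0625, 0.04], [0.5725, -0.0772, 0.04]] [ 0.58073179 -0.02639744  0.04      ]
0.04638605417931008 16.814625176192177
0.04643488619889813 18.36840071826811
0.09181949677284679 107.58871787255161
0.09056096379623647 107.61957105391915
notch [[0.5578, -0.0226, 0.04], [0.5704, -0.0196, 0.04], [0.576, -0.0405, 0.04], [0.5628, -0.0444, 0.04]]
fence [[0.6472, 0.1065, 0.044], [0.6872, -0.0836, 0.044]] 11.884069076607233
[[0.4445, 0.1029, 0.012], [0.6737, 0.1517, 0.012], [0.5098, -0.1846, 0.012]]
0.2948663567333721 12.788850277199046
```

The grey stylus is at (0.4695,-0.3645) with yaw 29°; its handle measures 13–14 mm and the block 46×91 mm, so both fit their given sizes. Next I go above it and turn the jaws to 29°.

```bash
python3 -m handwheel '[{"dx":0.2,"dy":3,"dz":-4.2,"twist":-29},{"dx":0.2,"dy":7,"dz":-4.2,"twist":-29},{"dx":0.2,"dy":9,"dz":-4.2,"twist":-29},{"dx":0.2,"dy":10.8,"dz":-4.2,"twist":-29},{"dx":0.2,"dy":10.8,"dz":-4.2,"twist":-29},{"dx":0.2,"dy":10.8,"dz":-4.2,"twist":-29},{"dx":0.2,"dy":10.8,"dz":-4.2,"twist":-29}]'
python3 - <<'E'
from h import *
to([.4695,-.3645,.054],29)
s=r.state(); im=r.read_camera("wrist"); cv2.imwrite("pics/w4.png",im[:,:,::-1]);np.save("w4.npy",[s],allow_pickle=True)
E
```

```text
t: 4.65
tcp_pos: [0.4699, -0.3634, 0.162]
tcp_rot: [[0.877, 0.002, -0.481], [0.481, -0.0, 0.877], [0.001, -1.0, -0.001]]
wrist_force: [1.2, -0.2, 0.3]
finger_gap: 0.0514
pos [0.4699, -0.3634, 0.162] az 28.72 -> d(cm) [-0.1, 10.8, -0.06] twist -0.3 t 4.65 F [1.22, -0.24, 0.3] gap 0.0514
```

View pics/w4.png

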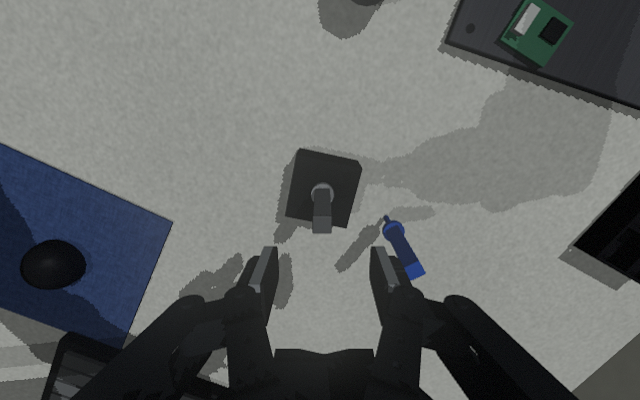

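The grey handle's top is square to the jaws at (322,226) and midway between the pads. The blue one stays clear at about (400,250).

```bash
python3 - <<'E'
from h import *
s=np.load("w4.npy",allow_pickle=True)[0]
P=onz("wrist",[[322,226.5]],.116,s);print(P)
print(proj("wrist",[[.4695,-.3645,.116]],s))
E
python3 -m handwheel '[{"dx":0,"dy":3,"dz":-0.1},{"dx":0,"dy":6,"dz":-0.1},{"dx":0,"dy":8,"dz":-0.1},{"dx":0,"dy":9.5,"dz":-0.1},{"dx":0,"dy":10.4,"dz":-0.1},{"dx":0,"dy":10.8,"dz":-0.1},{"dx":0,"dy":10.8,"dz":-0.1}]'
```

```text
[[ 0.47049468 -0.36661889  0.116     ]]
[[322.18878093 223.57836144]]invalid input
```

```bash

python3 -m handwheel '[{"dx":-0.1,"dy":3,"dz":-0.2,"twist":0},{"dx":-0.1,"dy":6,"dz":-0.2,"twist":0},{"dx":-0.1,"dy":8,"dz":-0.2,"twist":0},{"dx":-0.1,"dy":9.5,"dz":-0.2,"twist":0},{"dx":-0.1,"dy":10.4,"dz":-0.2,"twist":0},{"dx":-0.1,"dy":10.8,"dz":-0.2,"twist":0},{"dx":-0.1,"dy":10.8,"dz":-0.2,"twist":0}]'
python3 - <<'E'
from h import *
to([.4695,-.3645,.054],29)
s=r.state(); im=r.read_camera("wrist"); cv2.imwrite("pics/w5.png",im[:,:,::-1])
E
```

```text
t: 5.28
tcp_pos: [0.4691, -0.3664, 0.053]
tcp_rot: [[0.876, 0.0, -0.482], [0.482, -0.0, 0.876], [0.0, -1.0, -0.0]]
wrist_force: [-0.5, -0.2, -0.4]
finger_gap: 0.0513
pos [0.4691, -0.3664, 0.053] az 28.79 -> d(cm) [0.12, -0.1, 0.14] twist -0.2 t 5.28 F [-0.46, -0.17, -0.41] gap 0.0513
```

View pics/w5.png

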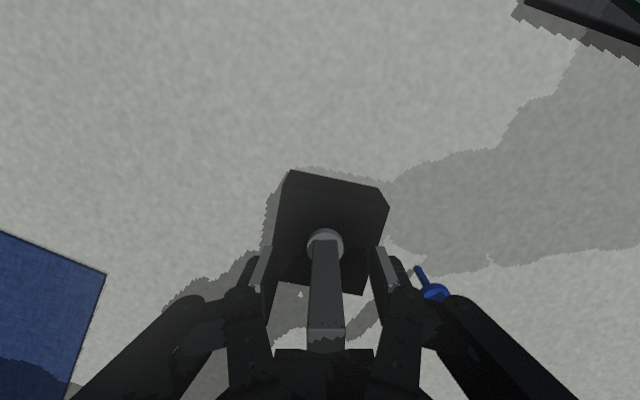

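The handle stands between the pads; now I close.

```bash

python3 -m handwheel '[{"dx":0,"dy":0,"dz":0,"twist":0},{"dx":0,"dy":0,"dz":0,"twist":0},{"dx":0,"dy":0,"dz":0,"twist":0},{"dx":0,"dy":0,"dz":0,"twist":0},{"dx":0,"dy":0,"dz":0,"twist":0},{"dx":0,"dy":0,"dz":0,"twist":0},{"dx":0,"dy":0,"dz":0,"twist":0},{"dx":0,"dy":0,"dz":0,"twist":0}]' 1 100
python3 - <<'E'
from h import *
to([.4695,-.3645,.054],29)
s=r.state(); im=r.read_camera("wrist"); cv2.imwrite("pics/w6.png",im[200:,160:480,::-1].repeat(2,0).repeat(2,1))
E
```

```text
t: 6.0
tcp_pos: [0.4691, -0.3667, 0.0536]
tcp_rot: [[0.876, 0.001, -0.482], [0.482, -0.0, 0.876], [0.001, -1.0, -0.001]]
wrist_force: [-0.7, 1.1, 6.2]
finger_gap: 0.0124
pos [0.4691, -0.3667, 0.0536] az 28.81 -> d(cm) [0.14, -0.04, 0.17] twist -0.2 t 6.0 F [-0.73, 1.12, 6.21] gap 0.0124
```

View pics/w6.png

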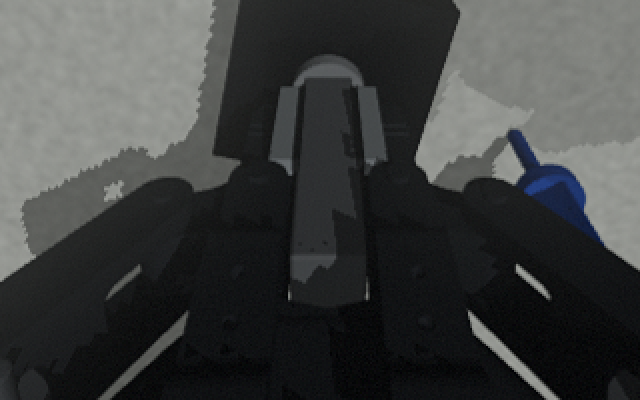

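```bash

python3 -m handwheel '[{"dx":0,"dy":-1,"dz":0,"twist":0},{"dx":0,"dy":-3,"dz":0,"twist":0},{"dx":0,"dy":-6,"dz":0,"twist":0},{"dx":0,"dy":-9,"dz":0,"twist":0},{"dx":0,"dy":-12,"dz":0,"twist":0},{"dx":0,"dy":-14,"dz":0,"twist":0},{"dx":0,"dy":-15,"dz":0,"twist":0},{"dx":0,"dy":-15,"dz":0,"twist":0}]'
python3 - <<'E'
from h import *
to([.49,.15,.20],0)
for n in("wrist","side","scene"):
    im=r.read_camera(n); cv2.imwrite(f"pics/g_{n}.png",im[:,:,::-1])
s=r.state()
o=np.array(s['tcp_pos'])
for n in("side","scene"):
    u=proj(n,o)[0].astype(int); im=cv2.imread(f"pics/g_{n}.png")[max(0,u[1]-50):u[1]+50,u[0]-60:u[0]+60]; cv2.imwrite(f"pics/g_{n}c.png",cv2.resize(im,None,fx=6,fy=6,interpolation=cv2.INTER_CUBIC)); print(n,u)
E
```

```text
t: 6.72
tcp_pos: [0.4695, -0.3673, 0.2053]
tcp_rot: [[0.876, 0.004, -0.482], [0.482, -0.002, 0.876], [0.002, -1.0, -0.004]]
wrist_force: [-0.4, 0.2, -0.7]
finger_gap: 0.0124
pos [0.4695, -0.3673, 0.2053] az 28.81 -> d(cm) [26.72, 0.43, 44.34] twist 28.8 t 6.72 F [-0.38, 0.16, -0.69] gap 0.0124
side [363  82]
scene [197 110]
```

View pics/g_wrist.png

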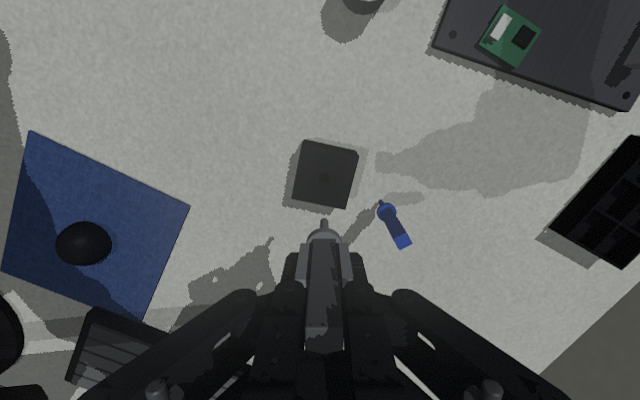

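View pics/g_sidec.png

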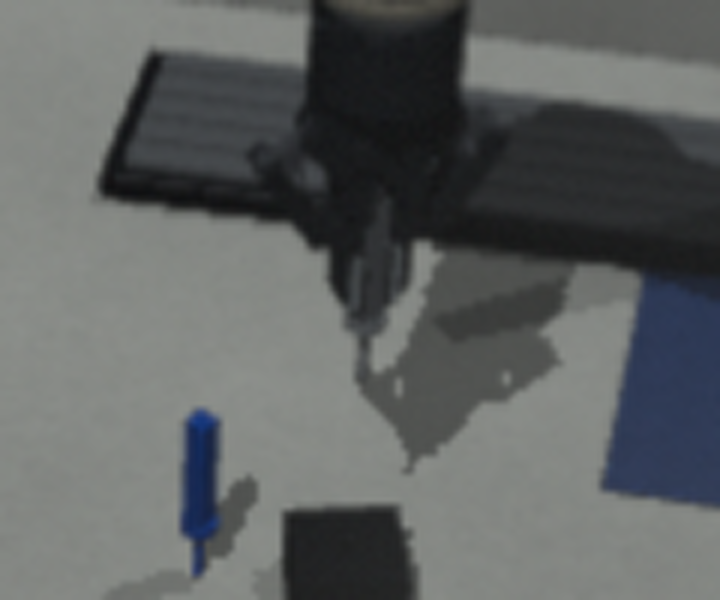

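View pics/g_scenec.png

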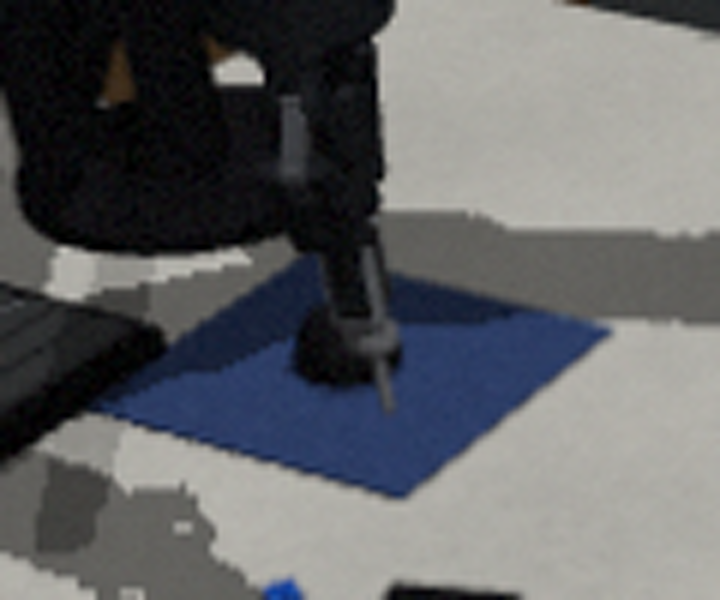

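```bash
python3 - <<'E'
from h import *
s=r.state();R=np.array(s['tcp_rot']);o=np.array(s['tcp_pos'])
L=dict(wrist=[324,219.5],side=[363.3,95.2],scene=[201.8,128.3])
ob=[]
for n,u in L.items():
    a,v=ray(n,[u],s);ob.append((a,v[0]))
for c in (ob,ob[:2],[ob[0],ob[2]],ob[1:]):
    P=tri(c); print(P.round(4),"tool mm",(R.T@(P-o)*1000).round(1))
for z in(0,.002,-.002):
  print(z,{n:proj(n,o+R@np.array([0,.0495,z]),s)[0].round(1).tolist() for n in L})
im=cv2.imread("pics/g_wrist.png")[190:290,270:380];cv2.imwrite("pics/g_wc.png",cv2.resize(im,None,fx=6,fy=6,interpolation=cv2.INTER_CUBIC))
E
```

```text
[ 0.4676 -0.3647  0.1521] tool mm [ 0.1 49.2  1. ]
[ 0.4669 -0.3629  0.1563] tool mm [ 0.4 45.   3. ]
[ 0.4677 -0.3644  0.1505] tool mm [ 0.4 50.8  1.2]
[ 0.4673 -0.3653  0.1518] tool mm [-0.4 49.5  0.6]
0 {'wrist': [323.5, 220.8], 'side': [363.0, 95.7], 'scene': [201.1, 127.7]}
0.002 {'wrist': [323.5, 218.3], 'side': [363.2, 96.1], 'scene': [201.8, 127.7]}
-0.002 {'wrist': [323.5, 223.3], 'side': [362.8, 95.4], 'scene': [200.3, 127.8]}
```

View pics/g_wc.png

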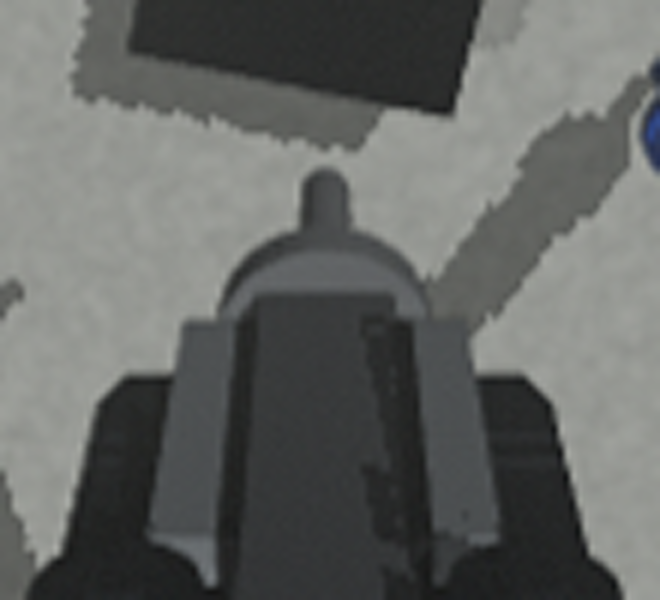

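The stylus is out of the stand and held straight, with its tip 49.5 mm below the TCP. I carry it high to the timer.

```bash

python3 -m handwheel '[{"dx":3,"dy":0,"dz":1,"twist":4},{"dx":5,"dy":0,"dz":4,"twist":8},{"dx":7,"dy":0,"dz":7.5,"twist":12},{"dx":9,"dy":0,"dz":11,"twist":17},{"dx":11,"dy":0,"dz":14.5,"twist":17},{"dx":13,"dy":0,"dz":18,"twist":17},{"dx":15,"dy":0,"dz":21.5,"twist":17},{"dx":17,"dy":0,"dz":25,"twist":17}]'
python3 -c "
from h import *
to([.51,.357,.18],12)"
```

```text
t: 7.53
tcp_pos: [0.4957, -0.0634, 0.2011]
tcp_rot: [[0.979, -0.003, -0.205], [0.205, -0.0, 0.979], [-0.003, -1.0, 0.0]]
wrist_force: [1.8, 0.3, -0.2]
finger_gap: 0.0128
pos [0.4957, -0.0634, 0.2011] az 11.82 -> d(cm) [10.02, 2.09, 40.85] twist -0.2 t 7.53 F [1.79, 0.31, -0.18] gap 0.0128
```

```bash

python3 -m handwheel '[{"dx":1,"dy":0,"dz":4,"twist":0},{"dx":2,"dy":0,"dz":8,"twist":0},{"dx":3,"dy":0,"dz":12,"twist":0},{"dx":4,"dy":0,"dz":16,"twist":0},{"dx":5,"dy":0,"dz":20,"twist":0},{"dx":6,"dy":0,"dz":24,"twist":0},{"dx":7,"dy":0,"dz":28,"twist":0},{"dx":8,"dy":0,"dz":31,"twist":0}]'
python3 -m handwheel '[{"dx":0.5,"dy":0,"dz":2,"twist":0},{"dx":1,"dy":0.5,"dz":4,"twist":0},{"dx":1.5,"dy":1,"dz":6,"twist":0},{"dx":1.8,"dy":1.5,"dz":7.5,"twist":0},{"dx":2,"dy":2,"dz":8.5,"twist":0},{"dx":2,"dy":2,"dz":8.8,"twist":0},{"dx":2,"dy":2,"dz":8.8,"twist":0}]'
python3 - <<'E'
from h import *
to([.51,.357,.18],12)
for n in("wrist","side","scene"):
    s=r.state();im=r.read_camera(n); cv2.imwrite(f"pics/t_{n}.png",im[:,:,::-1])
    print(n,[(round(l['score'],2),np.round(l['point'],4).tolist()) for l in r.landmark_of("start_button_top",n)[:3]])
np.save("t.npy",[s],allow_pickle=True)
im=cv2.imread("pics/t_scene.png")[190:310,410:530];cv2.imwrite("pics/t_sc.png",cv2.resize(im,None,fx=5,fy=5,interpolation=cv2.INTER_CUBIC))
im=cv2.imread("pics/t_side.png")[260:360,240:350];cv2.imwrite("pics/t_si.png",cv2.resize(im,None,fx=5,fy=5,interpolation=cv2.INTER_CUBIC))
E
```

```text
t: 8.2
tcp_pos: [0.5099, 0.2582, 0.2006]
tcp_rot: [[0.978, -0.003, -0.208], [0.208, -0.001, 0.978], [-0.003, -1.0, 0.0]]
wrist_force: [-0.1, -0.5, -0.5]
finger_gap: 0.0126
t: 8.78
tcp_pos: [0.5129, 0.3446, 0.1817]
tcp_rot: [[0.979, -0.001, -0.205], [0.205, -0.001, 0.979], [-0.001, -1.0, -0.001]]
wrist_force: [-1.1, -0.4, -0.3]
finger_gap: 0.013
pos [0.5129, 0.3446, 0.1817] az 11.85 -> d(cm) [-0.03, 0.17, 1.27] twist -0.2 t 8.78 F [-1.12, -0.41, -0.26] gap 0.013
wrist [(0.58, [0.5089, 0.3583, 0.0479])]
side []
scene []
```

View pics/t_wrist.png

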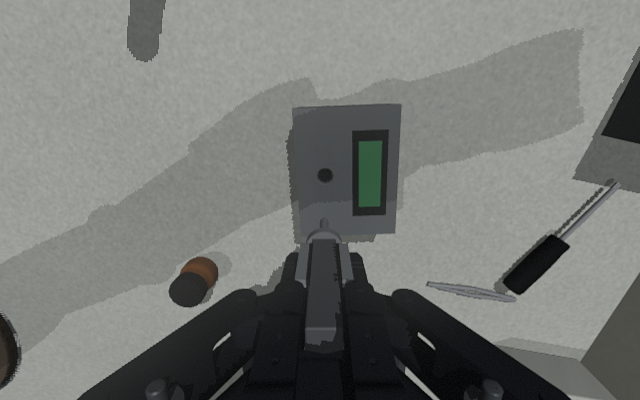

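View pics/t_sc.png

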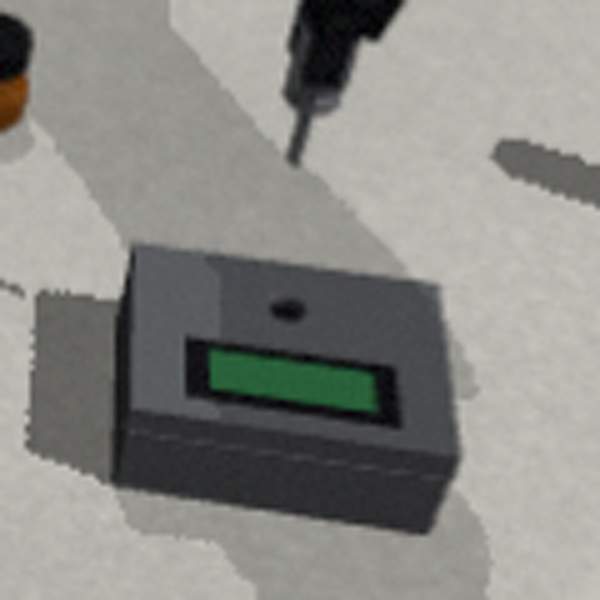

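View pics/t_si.png

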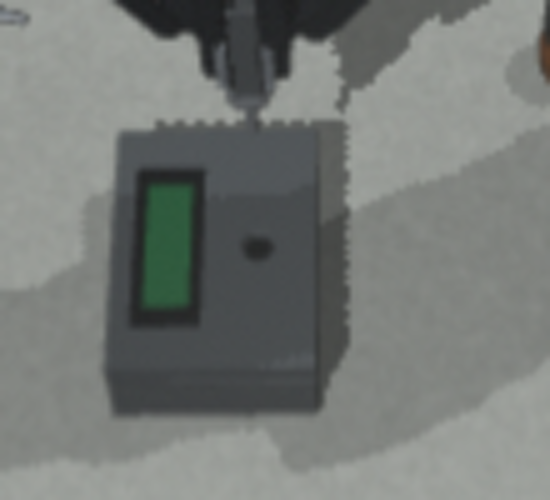

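The wrist picture shows the hole at (325,175) and the tip at (324,220), 1–2 cm short of it in y.

```bash
python3 - <<'E'
from h import *
s=np.load("t.npy",allow_pickle=True)[0]
L=dict(wrist=[325,175],scene=[467.6,251.6],side=[291.2,309.4]);ob=[]
for n,u in L.items():
    a,v=ray(n,[u],s);ob.append((a,v[0])); print(n,onz(n,[u],.050,s))
print(tri(ob))
print(np.round(s['tcp_pos'],4))
R=np.array(s['tcp_rot']);print("tip now",s['tcp_pos']+R@[.0003,.0495,.0005])
P=np.array([.5112,.3582,.062])-R@[.0003,.0495,.0005];to(P,None)
E
```

```text
wrist [[0.51292711 0.35701354 0.05      ]]
scene [[0.51224764 0.36125712 0.05      ]]
side [[0.512348   0.35858814 0.05      ]]
[0.51267676 0.35929418 0.05120712]
[0.514  0.3432 0.1831]
tip now [0.51426071 0.3437623  0.13362961]
pos [0.5139, 0.3437, 0.1831] az 11.74 -> d(cm) [-0.01, 7.16, 1.43] twist 0 t 9.08 F [0.48, 0.03, -0.54] gap 0.0129
```

```bash

python3 -m handwheel '[{"dx":0.1,"dy":1.5,"dz":0.7,"twist":0},{"dx":0.1,"dy":3,"dz":1.4,"twist":0},{"dx":0.1,"dy":5,"dz":1.4,"twist":0},{"dx":0.1,"dy":6.3,"dz":1.4,"twist":0},{"dx":0.1,"dy":6.7,"dz":1.4,"twist":0},{"dx":0.1,"dy":6.7,"dz":1.4,"twist":0}]'
python3 - <<'E'
from h import *
for n in("wrist","side","scene"):
    s=r.state();im=r.read_camera(n); cv2.imwrite(f"pics/u_{n}.png",im[:,:,::-1])
R=np.array(s['tcp_rot']);print("tip now",s['tcp_pos']+R@[.0003,.0495,.0005])
a=[]
for n,(x,y) in dict(wrist=(325,215),scene=(468,240),side=(291,300)).items():
    im=cv2.imread(f"pics/u_{n}.png")[y-40:y+40,x-30:x+30];a.append(cv2.resize(im,None,fx=4.4,fy=4.4,interpolation=cv2.INTER_CUBIC))
cv2.imwrite("pics/u.png",np.hstack(a))
E
```

```text
t: 9.58
tcp_pos: [0.5112, 0.3577, 0.1149]
tcp_rot: [[0.979, -0.001, -0.204], [0.204, -0.001, 0.979], [-0.001, -1.0, -0.001]]
wrist_force: [0.6, -0.1, 0.2]
finger_gap: 0.0126
tip now [0.51240706 0.35903182 0.06701399]
```

View pics/u.png

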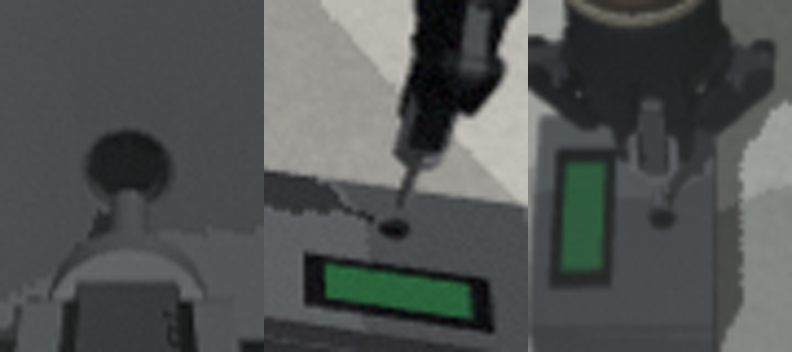

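```bash
python3 - <<'E'
from h import *
s=r.state();print(onz("wrist",[[295+128/4.4-.4,175+166/4.4-.4]],.051,s))
R=np.array(s['tcp_rot']);print("tip now",s['tcp_pos']+R@[.0003,.0495,.0005], s['tcp_pos'])
E
```

```text
[[0.51255356 0.35912787 0.051     ]]
tip now [0.51256078 0.35924912 0.06728306] [0.51230077 0.35864713 0.11678216]
```

The tip is over the hole centre to within 1 mm. I press down in stages.

```bash

python3 -m handwheel '[{"dx":0,"dy":0.7,"dz":0,"twist":0},{"dx":0,"dy":1.4,"dz":0,"twist":0},{"dx":0,"dy":1.8,"dz":0,"twist":0},{"dx":0,"dy":2,"dz":0,"twist":0},{"dx":0,"dy":2,"dz":0,"twist":0}]'
python3 -m handwheel '[{"dx":0,"dy":0.2,"dz":0,"twist":0},{"dx":0,"dy":0.4,"dz":0,"twist":0},{"dx":0,"dy":0.5,"dz":0,"twist":0},{"dx":0,"dy":0.5,"dz":0,"twist":0}]'
```

```text
t: 10.15
tcp_pos: [0.5113, 0.3584, 0.0951]
tcp_rot: [[0.979, -0.001, -0.205], [0.205, -0.001, 0.979], [-0.001, -1.0, -0.0]]
wrist_force: [-0.9, -0.4, 0.7]
finger_gap: 0.013
t: 10.48
tcp_pos: [0.5116, 0.3586, 0.0909]
tcp_rot: [[0.979, 0.0, -0.205], [0.205, 0.0, 0.979], [0.0, -1.0, 0.0]]
wrist_force: [-2.4, -1.3, 5.7]
finger_gap: 0.0124
```

```bash

python3 -m handwheel '[{"dx":0,"dy":0.15,"dz":0,"twist":0},{"dx":0,"dy":0.3,"dz":0,"twist":0},{"dx":0,"dy":0.3,"dz":0,"twist":0}]'
python3 -c "
from h import *
print(r.state()['tcp_pos'],r.state()['wrist_force'])"
```

```text
t: 10.73
tcp_pos: [0.5119, 0.3588, 0.0898]
tcp_rot: [[0.979, 0.001, -0.205], [0.205, 0.002, 0.979], [0.001, -1.0, 0.001]]
wrist_force: [-6.3, -4.3, 21.8]
finger_gap: 0.0127
[0.51192006 0.35881185 0.08981638] [-6.26663786 -4.27826357 21.82052513]
```

The button is at its stop: the tip is about 10 mm below the timer's top and the force rose steeply to 22 N. Now I lift and carry to a pose above the notch.

```bash

python3 -m handwheel '[{"dx":0,"dy":-0.5,"dz":0,"twist":0},{"dx":0,"dy":-2,"dz":0,"twist":0},{"dx":0,"dy":-4,"dz":0,"twist":0},{"dx":0,"dy":-6,"dz":0,"twist":0},{"dx":0,"dy":-7,"dz":0,"twist":0},{"dx":0,"dy":-7,"dz":0,"twist":0}]'
python3 - <<'E'
from h import *
to(np.array([.5664,-.0309,.16]),11.9)
for n in("wrist","side","scene"):
    s=r.state();im=r.read_camera(n); cv2.imwrite(f"pics/v_{n}.png",im[:,:,::-1])
im=cv2.imread("pics/v_wrist.png")[190:290,270:380];cv2.imwrite("pics/v_wc.png",cv2.resize(im,None,fx=6,fy=6,interpolation=cv2.INTER_CUBIC))
print(proj("scene",s['tcp_pos']),proj("scene",s['tcp_pos']+np.array(s['tcp_rot'])@[.0003,.0495,.0005]))
im=cv2.imread("pics/v_scene.png")[170:270,420:520];cv2.imwrite("pics/v_sc.png",cv2.resize(im,None,fx=6,fy=6,interpolation=cv2.INTER_CUBIC))
E
```

```text
t: 11.23
tcp_pos: [0.5129, 0.3593, 0.1599]
tcp_rot: [[0.979, 0.003, -0.205], [0.205, 0.003, 0.979], [0.004, -1.0, 0.002]]
wrist_force: [1.0, 0.1, -0.7]
finger_gap: 0.0128
pos [0.5129, 0.3593, 0.1599] az 11.81 -> d(cm) [-2.75, -0.1, -39.29] twist -0.1 t 11.23 F [1.03, 0.07, -0.72] gap 0.0128
[[477.63865823 214.0608291 ]] [[472.47890553 231.93846548]]
```

View pics/v_wc.png

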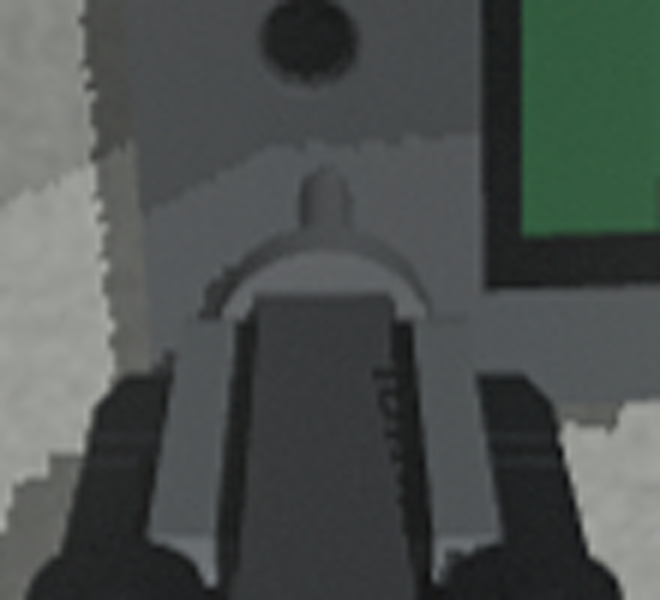

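View pics/v_sc.png

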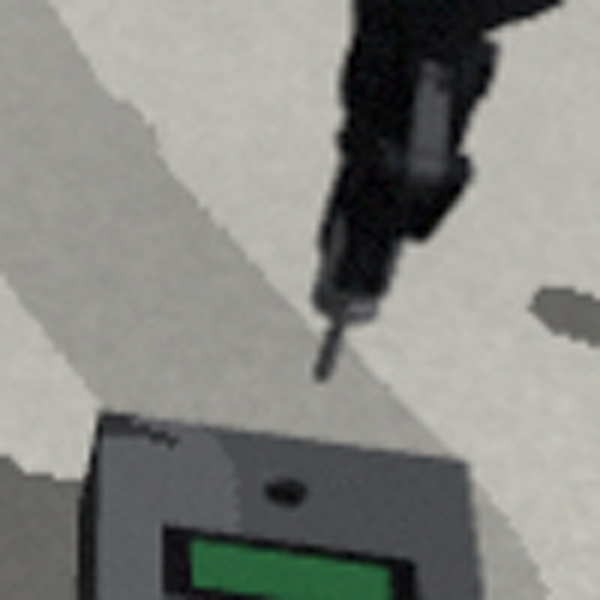

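The stylus hasn't shifted in the grip (the tip is again at (324,218) in the wrist picture). On to the block.

```bash

python3 -m handwheel '[{"dx":0,"dy":0,"dz":-2,"twist":0},{"dx":0,"dy":0,"dz":-6,"twist":0},{"dx":-0.5,"dy":0,"dz":-10,"twist":0},{"dx":-1,"dy":0,"dz":-14,"twist":0},{"dx":-1.5,"dy":0,"dz":-18,"twist":0},{"dx":-2,"dy":0,"dz":-22,"twist":0},{"dx":-2.5,"dy":0,"dz":-26,"twist":0},{"dx":-2.7,"dy":0,"dz":-30,"twist":0}]'
python3 -m handwheel '[{"dx":0,"dy":0,"dz":-3.5,"twist":0},{"dx":0,"dy":0,"dz":-6,"twist":0},{"dx":0,"dy":0,"dz":-7.5,"twist":0},{"dx":0,"dy":0,"dz":-8,"twist":0},{"dx":0,"dy":0,"dz":-8,"twist":0},{"dx":0,"dy":0,"dz":-8,"twist":0}]'
python3 - <<'E'
from h import *
to(np.array([.5664,-.0309,.16]),11.9)
for n in("wrist","side","scene"):
    s=r.state();im=r.read_camera(n); cv2.imwrite(f"pics/x_{n}.png",im[:,:,::-1])
    if n=="wrist":np.save("x.npy",[s],allow_pickle=True)
a=[]
for n,(x,y) in dict(scene=(297,230),side=(303,198)).items():
    im=cv2.imread(f"pics/x_{n}.png")[y-50:y+40,x-40:x+40];a.append(cv2.resize(im,None,fx=5,fy=5,interpolation=cv2.INTER_CUBIC))
cv2.imwrite("pics/x.png",np.hstack(a))
im=cv2.imread("pics/x_wrist.png")[120:250,250:410];cv2.imwrite("pics/x_wc.png",cv2.resize(im,None,fx=4,fy=4,interpolation=cv2.INTER_CUBIC))
E
```

```text
t: 12.05
tcp_pos: [0.5451, 0.0574, 0.1563]
tcp_rot: [[0.979, -0.002, -0.205], [0.205, -0.0, 0.979], [-0.002, -1.0, 0.0]]
wrist_force: [1.4, -0.2, -1.4]
finger_gap: 0.0124
t: 12.55
tcp_pos: [0.5624, -0.0177, 0.1567]
tcp_rot: [[0.979, -0.002, -0.206], [0.206, 0.001, 0.979], [-0.001, -1.0, 0.001]]
wrist_force: [0.9, 0.3, -0.2]
finger_gap: 0.0128
pos [0.5624, -0.0177, 0.1567] az 11.86 -> d(cm) [0.12, -0.33, -1.37] twist -0.0 t 12.55 F [0.86, 0.27, -0.19] gap 0.0128
```

View pics/x_wc.png

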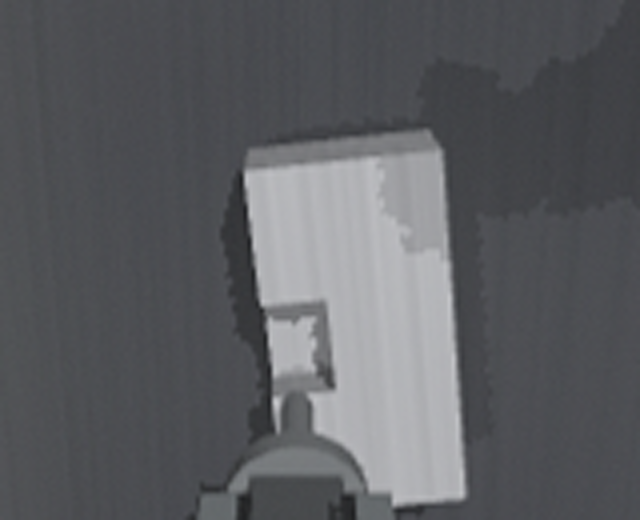

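View pics/x.png

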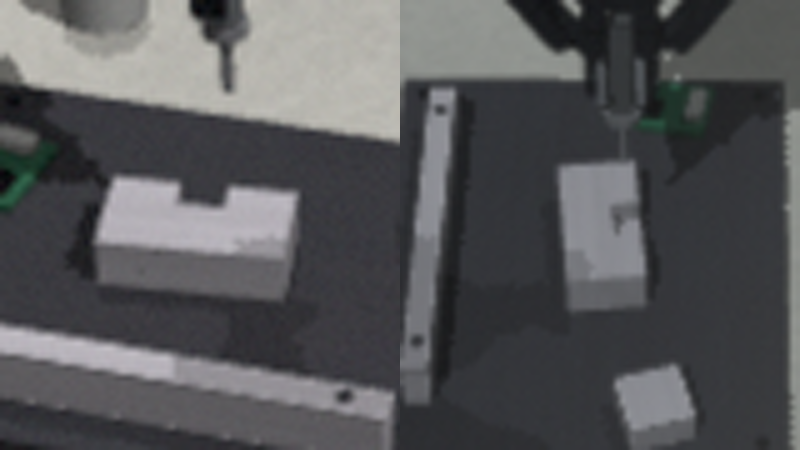

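```bash
python3 - <<'E'
from h import *
s=np.load("x.npy",allow_pickle=True)[0]
f=lambda L,z:onz("wrist",np.array(L)/4+[249.6,119.6],z,s)
B=f([[246,172],[443,150],[467,497]],.040);print(B.round(4).tolist())
for a,b in((0,1),(2,1)):
    v=B[b]-B[a];print(np.hypot(*v[:2]),np.degrees(np.arctan2(v[1],v[0])))
print("c",(B[0]+B[2])/2)
N=f([[263,306],[325,302],[334,388],[271,394]],.040);print("notch top",N.round(4).tolist(),N.mean(0))
N=f([[300,345]],.026);print("floor mid",N.round(4).tolist())
R=np.array(s['tcp_rot']);print("tip",s['tcp_pos']+R@[.0003,.0495,.0005])
E
```

```text
[[0.545, 0.0091, 0.04], [0.5885, 0.0235, 0.04], [0.6166, -0.0623, 0.04]]
0.045892313718751285 18.223329530032565
0.09024681253583015 108.0917669245218
c [ 0.58076327 -0.02658155  0.04      ]
notch top [[0.5552, -0.0223, 0.04], [0.5697, -0.0182, 0.04], [0.5766, -0.0397, 0.04], [0.5617, -0.0445, 0.04]] [ 0.56580647 -0.03118375  0.04      ]
floor mid [[0.5672, -0.0354, 0.026]]
tip [ 0.56251785 -0.01716908  0.1072458 ]
```

```bash

python3 -m handwheel '[{"dx":0.1,"dy":0.5,"dz":-0.7,"twist":0},{"dx":0.1,"dy":2,"dz":-1.4,"twist":0},{"dx":0.1,"dy":4,"dz":-1.4,"twist":0},{"dx":0.1,"dy":5,"dz":-1.4,"twist":0},{"dx":0.1,"dy":5.5,"dz":-1.4,"twist":0},{"dx":0.1,"dy":5.5,"dz":-1.4,"twist":0}]'
python3 - <<'E'
from h import *
for n in("wrist","side","scene"):
    s=r.state();im=r.read_camera(n); cv2.imwrite(f"pics/y_{n}.png",im[:,:,::-1])
R=np.array(s['tcp_rot']);print("tip now",s['tcp_pos']+R@[.0003,.0495,.0005])
a=[]
for n,(x,y) in dict(wrist=(325,215),scene=(297,220),side=(303,190)).items():
    im=cv2.imread(f"pics/y_{n}.png")[y-40:y+40,x-30:x+30];a.append(cv2.resize(im,None,fx=4.4,fy=4.4,interpolation=cv2.INTER_CUBIC))
cv2.imwrite("pics/y.png",np.hstack(a))
E
```

```text
t: 13.2
tcp_pos: [0.566, -0.032, 0.1015]
tcp_rot: [[0.979, -0.002, -0.205], [0.205, -0.0, 0.979], [-0.002, -1.0, 0.0]]
wrist_force: [-0.5, 1.8, -0.4]
finger_gap: 0.0125
tip now [ 0.56728202 -0.03167291  0.05347449]
```

View pics/y.png

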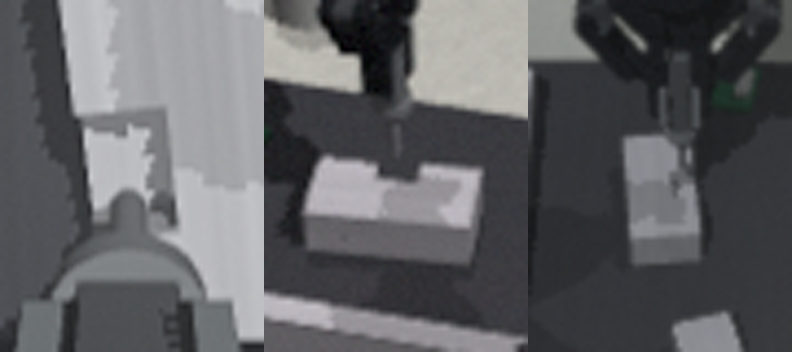

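The tip is above the notch, centred across it. Lower it to about 5 mm above the notch floor.

```bash

python3 -m handwheel '[{"dx":0,"dy":0.7,"dz":0,"twist":0},{"dx":0,"dy":1.4,"dz":0,"twist":0},{"dx":0,"dy":2,"dz":0,"twist":0},{"dx":0,"dy":2.2,"dz":0,"twist":0},{"dx":0,"dy":2.2,"dz":0,"twist":0},{"dx":0,"dy":2.2,"dz":0,"twist":0}]'
python3 - <<'E'
from h import *
s=r.state();R=np.array(s['tcp_rot']);p=s['tcp_pos']+R@[.0003,.0495,.0005];print("tip now",p,s['wrist_force'])
n=np.array([np.cos(.2077),np.sin(.2077)]);t=np.array([-n[1],n[0]]);print("n",p[:2]@n,"goal .6222","t",p[:2]@t)
E
```

```text
t: 13.85
tcp_pos: [0.5667, -0.0325, 0.0804]
tcp_rot: [[0.979, -0.0, -0.205], [0.205, -0.0, 0.979], [-0.0, -1.0, 0.0]]
wrist_force: [-0.3, 0.1, -0.4]
finger_gap: 0.0129
tip now [ 0.56683583 -0.03193366  0.03090232] [-0.28219818  0.09424355 -0.42952946]
n 0.5480682404064898 goal .6222 t -0.1481344809204449
```

```bash

python3 -m handwheel '[{"dx":0,"dy":0,"dz":0.15,"twist":0},{"dx":0.1,"dy":0,"dz":0.3,"twist":0},{"dx":0.3,"dy":0,"dz":0.3,"twist":0},{"dx":0.6,"dy":0,"dz":0.3,"twist":0},{"dx":0.9,"dy":0,"dz":0.3,"twist":0},{"dx":1.2,"dy":0,"dz":0.3,"twist":0},{"dx":1.5,"dy":0,"dz":0.3,"twist":0},{"dx":1.8,"dy":0,"dz":0.3,"twist":0}]'
python3 - <<'E'
from h import *
for n in("wrist","side","scene"):
    s=r.state();im=r.read_camera(n); cv2.imwrite(f"pics/z_{n}.png",im[:,:,::-1])
R=np.array(s['tcp_rot']);p=s['tcp_pos']+R@[.0003,.0495,.0005];print("tip now",p,s['wrist_force'])
n=np.array([np.cos(.2077),np.sin(.2077)]);t=np.array([-n[1],n[0]]);print("n",p[:2]@n,"goal .6222","t",p[:2]@t)
a=[]
for n,(x,y) in dict(wrist=(325,205),scene=(297,230),side=(295,195)).items():
    im=cv2.imread(f"pics/z_{n}.png")[y-55:y+50,x-40:x+40];a.append(cv2.resize(im,None,fx=3.3,fy=3.3,interpolation=cv2.INTER_CUBIC))
cv2.imwrite("pics/z.png",np.hstack(a))
E
```

```text
t: 14.52
tcp_pos: [0.5838, -0.0259, 0.0805]
tcp_rot: [[0.979, -0.001, -0.205], [0.205, -0.0, 0.979], [-0.001, -1.0, 0.0]]
wrist_force: [-3.2, -0.3, 1.9]
finger_gap: 0.0125
tip now [ 0.5848001  -0.02508386  0.03108616] [-0.96291281 -0.24965633  0.1540039 ]
n 0.5670589112793183 goal .6222 t -0.14513630550571424
```

View pics/z.png

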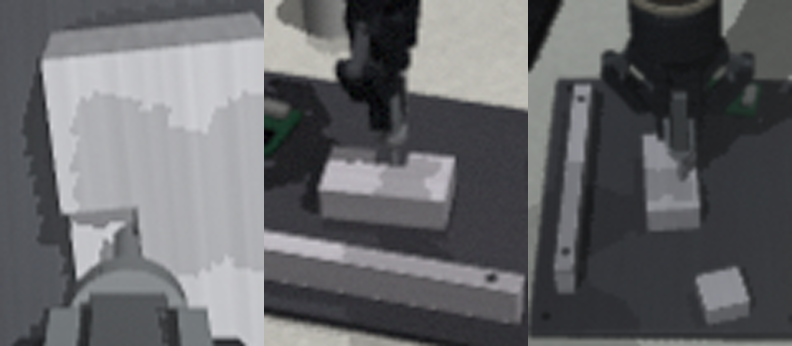

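View pics/z_wrist.png

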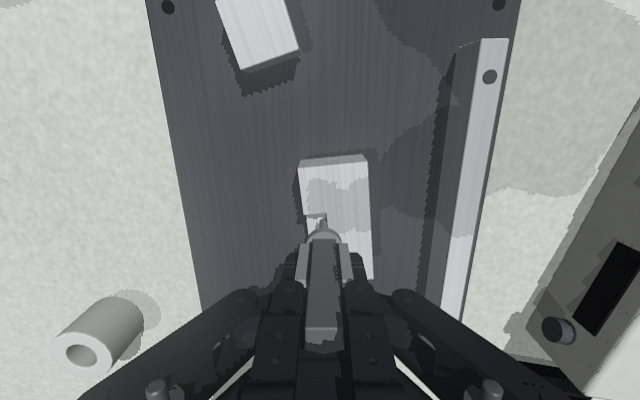

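The block slides ahead of the tip under about 3 N. I continue.

```bash

python3 -m handwheel '[{"dx":0.4,"dy":0,"dz":0,"twist":0},{"dx":0.8,"dy":0,"dz":0,"twist":0},{"dx":1.2,"dy":0,"dz":0,"twist":0},{"dx":1.6,"dy":0,"dz":0,"twist":0},{"dx":2.0,"dy":0,"dz":0,"twist":0},{"dx":2.4,"dy":0,"dz":0,"twist":0},{"dx":2.8,"dy":0,"dz":0,"twist":0},{"dx":3.2,"dy":0,"dz":0,"twist":0}]'
python3 -m handwheel '[{"dx":0.3,"dy":0,"dz":0,"twist":0},{"dx":0.6,"dy":0,"dz":0,"twist":0},{"dx":0.9,"dy":0,"dz":0,"twist":0},{"dx":1.1,"dy":0,"dz":0,"twist":0}]'
cat > look.py <<'E'
from h import *
import sys
k=sys.argv[1]
for n in("wrist","side","scene"):
    s=r.state();im=r.read_camera(n); cv2.imwrite(f"pics/{k}_{n}.png",im[:,:,::-1])
R=np.array(s['tcp_rot']);p=s['tcp_pos']+R@[.0003,.0495,.0005];F=s['wrist_force']
n_=np.array([np.cos(.2077),np.sin(.2077)]);t=np.array([-n_[1],n_[0]])
print("tip",p.round(4),"n",(p[:2]@n_).round(4),"goal .6222 t",(p[:2]@t).round(4),"Fn,Ft,Fz",(F[:2]@n_).round(2),(F[:2]@t).round(2),F[2].round(2),"t",round(s['t'],2),"gap",round(s['finger_gap'],4))
a=[]
for n,(x,y) in dict(wrist=(335,205),scene=(297,240),side=(288,195)).items():
    im=cv2.imread(f"pics/{k}_{n}.png")[y-55:y+50,x-40:x+40];a.append(cv2.resize(im,None,fx=3.3,fy=3.3,interpolation=cv2.INTER_CUBIC))
cv2.imwrite(f"pics/{k}.png",np.hstack(a))
E
python3 look.py a1
```

```text
t: 15.33
tcp_pos: [0.6155, -0.0192, 0.0806]
tcp_rot: [[0.979, -0.0, -0.205], [0.205, 0.0, 0.979], [-0.0, -1.0, 0.0]]
wrist_force: [-3.2, -0.8, 1.5]
finger_gap: 0.0123
t: 15.67
tcp_pos: [0.6263, -0.0169, 0.0806]
tcp_rot: [[0.979, 0.0, -0.205], [0.205, 0.0, 0.979], [0.0, -1.0, 0.0]]
wrist_force: [-2.5, 0.1, 1.4]
finger_gap: 0.0126
tip [ 0.6267 -0.0163  0.0311] n 0.6099 goal .6222 t -0.1452 Fn,Ft,Fz -0.71 -0.11 -0.35 t 15.77 gap 0.0127
```

View pics/a1.png

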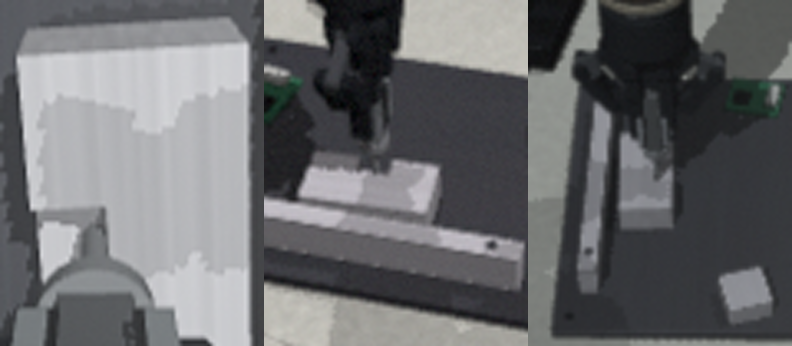

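View pics/a1_wrist.png

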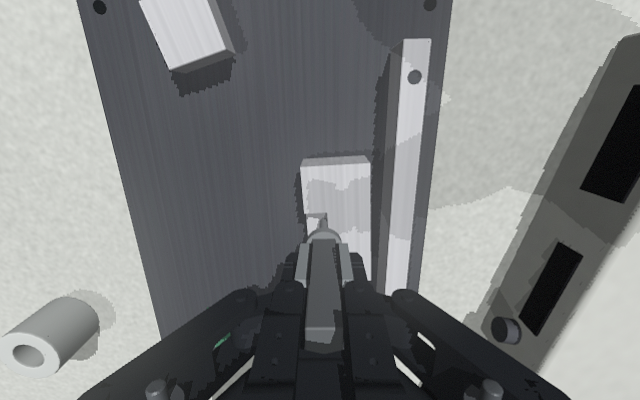

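The block is about 1 cm short of the fence and slightly askew. I make a slow, level approach now.

```bash

python3 -m handwheel '[{"dx":0.1,"dy":0,"dz":0,"twist":0},{"dx":0.2,"dy":0,"dz":0,"twist":0},{"dx":0.3,"dy":0,"dz":0,"twist":0},{"dx":0.4,"dy":0,"dz":0,"twist":0},{"dx":0.5,"dy":0,"dz":0,"twist":0},{"dx":0.6,"dy":0,"dz":0,"twist":0},{"dx":0.7,"dy":0,"dz":0,"twist":0}]'
python3 -m handwheel '[{"dx":0.1,"dy":0,"dz":0,"twist":0},{"dx":0.2,"dy":0,"dz":0,"twist":0},{"dx":0.3,"dy":0,"dz":0,"twist":0}]'
python3 look.py a2
```

```text
t: 16.4
tcp_pos: [0.6328, -0.0156, 0.0806]
tcp_rot: [[0.979, -0.0, -0.205], [0.205, 0.0, 0.979], [-0.0, -1.0, 0.0]]
wrist_force: [-2.2, -0.8, 0.1]
finger_gap: 0.0126
t: 16.65
tcp_pos: [0.6358, -0.015, 0.0806]
tcp_rot: [[0.979, 0.0, -0.205], [0.205, 0.0, 0.979], [0.0, -1.0, 0.0]]
wrist_force: [-2.4, -0.4, 1.2]
finger_gap: 0.0129
tip [ 0.6362 -0.0143  0.0311] n 0.6196 goal .6222 t -0.1452 Fn,Ft,Fz -2.13 0.37 0.24 t 16.75 gap 0.0124
```

View pics/a2.png

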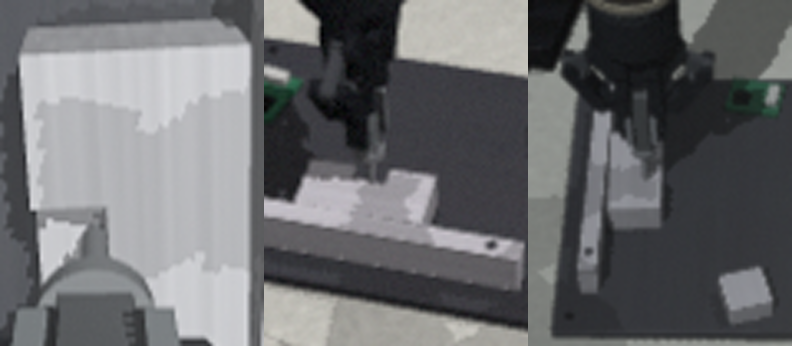

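```bash

python3 -m handwheel '[{"dx":0.08,"dy":0,"dz":0,"twist":0},{"dx":0.16,"dy":0,"dz":0,"twist":0},{"dx":0.24,"dy":0,"dz":0,"twist":0}]'
python3 -m handwheel '[{"dx":0.06,"dy":0,"dz":0,"twist":0},{"dx":0.12,"dy":0,"dz":0,"twist":0},{"dx":0.18,"dy":0,"dz":0,"twist":0}]'
python3 look.py a3
```

```text
t: 17.05
tcp_pos: [0.6375, -0.0144, 0.0805]
tcp_rot: [[0.979, -0.001, -0.205], [0.205, 0.0, 0.979], [-0.001, -1.0, 0.0]]
wrist_force: [-5.8, -1.4, 2.8]
finger_gap: 0.0127
t: 17.3
tcp_pos: [0.6388, -0.0139, 0.0804]
tcp_rot: [[0.979, -0.002, -0.205], [0.205, 0.0, 0.979], [-0.002, -1.0, 0.001]]
wrist_force: [-5.6, 0.6, 3.2]
finger_gap: 0.0125
tip [ 0.6389 -0.0133  0.0309] n 0.6224 goal .6222 t -0.1447 Fn,Ft,Fz -5.23 1.4 4.47 t 17.4 gap 0.0125
```

View pics/a3_wrist.png

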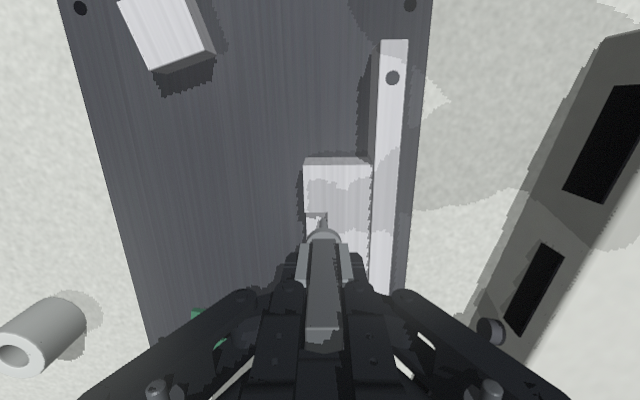

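The block has met the fence and is swinging round: its end edge is now nearly level, from (303,166) to (371,164). I keep pushing level.

```bash

python3 -m handwheel '[{"dx":0.06,"dy":0,"dz":0,"twist":0},{"dx":0.12,"dy":0,"dz":0,"twist":0},{"dx":0.18,"dy":0,"dz":0,"twist":0}]'
python3 look.py a4
```

```text
t: 17.7
tcp_pos: [0.6392, -0.0138, 0.0803]
tcp_rot: [[0.979, -0.005, -0.205], [0.205, 0.0, 0.979], [-0.004, -1.0, 0.001]]
wrist_force: [-12.1, -0.8, 7.3]
finger_gap: 0.0126
tip [ 0.6392 -0.0134  0.0307] n 0.6227 goal .6222 t -0.1449 Fn,Ft,Fz -9.65 2.08 5.83 t 17.8 gap 0.0126
```

View pics/a4_wrist.png

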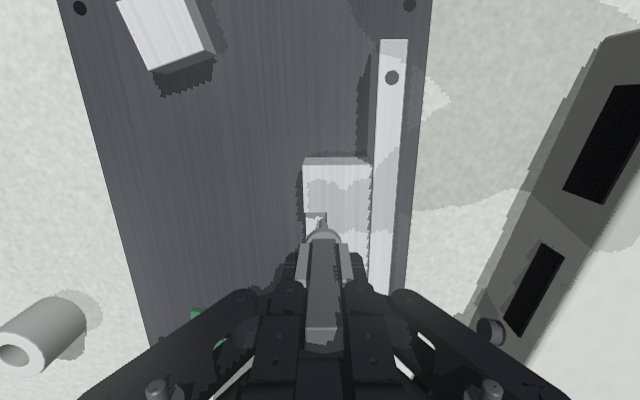

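```bash
python3 - <<'E'
from h import *
im=cv2.imread("pics/a4_wrist.png")[30:250,290:420];a=cv2.resize(im,None,fx=2.7,fy=2.7,interpolation=cv2.INTER_CUBIC)
b=cv2.imread("pics/a4_side.png")[140:250,245:330];b=cv2.resize(b,None,fx=5.4,fy=5.4,interpolation=cv2.INTER_CUBIC)
cv2.imwrite("pics/a4c.png",np.hstack([a[:594],b[:594]])[:, :800])
c=cv2.imread("pics/a4_scene.png")[200:290,230:350];cv2.imwrite("pics/a4s.png",cv2.resize(c,None,fx=6,fy=6,interpolation=cv2.INTER_CUBIC))
E
```

```text
(no output)
```

View pics/a4c.png

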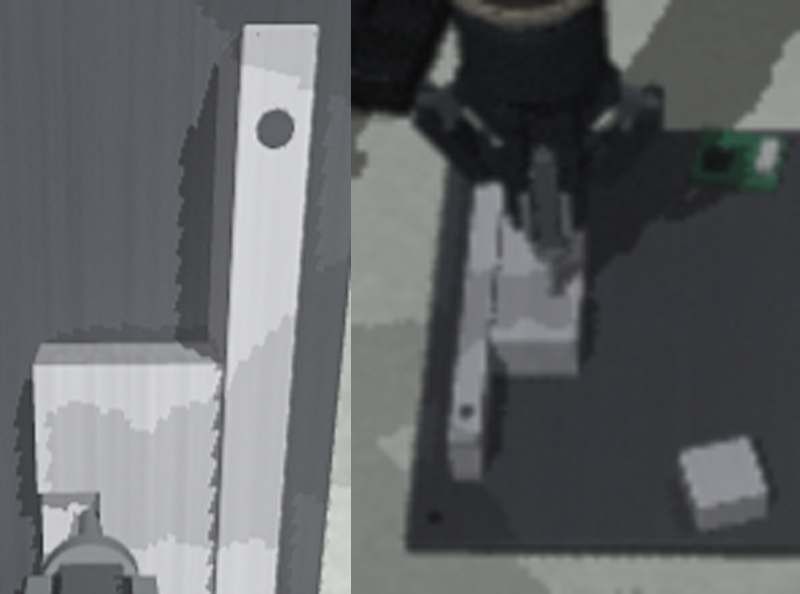

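View pics/a4s.png

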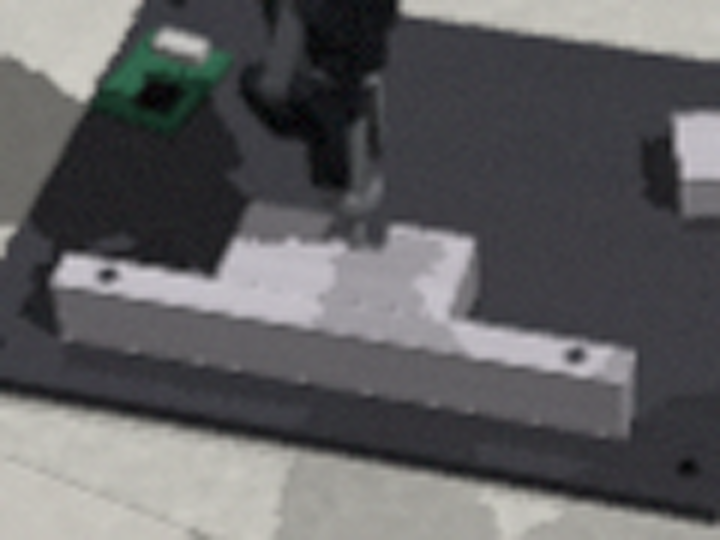

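The block lies flush on the fence in all three views. Keeping the level push, I now lower the tip onto the notch floor.

```bash

python3 -m handwheel '[{"dx":0,"dy":0.1,"dz":0,"twist":0},{"dx":0,"dy":0.2,"dz":0,"twist":0},{"dx":0,"dy":0.3,"dz":0,"twist":0},{"dx":0,"dy":0.3,"dz":0,"twist":0}]'
python3 look.py a5
python3 -m handwheel '[{"dx":0,"dy":0.07,"dz":0,"twist":0},{"dx":0,"dy":0.15,"dz":0,"twist":0},{"dx":0,"dy":0.15,"dz":0,"twist":0}]'
python3 look.py a6
```

```text
t: 18.18
tcp_pos: [0.6392, -0.0144, 0.0769]
tcp_rot: [[0.979, -0.005, -0.204], [0.204, -0.0, 0.979], [-0.005, -1.0, 0.001]]
wrist_force: [-7.7, -1.4, 2.3]
finger_gap: 0.0123
tip [ 0.6391 -0.014   0.0274] n 0.6225 goal .6222 t -0.1454 Fn,Ft,Fz -8.69 -0.31 2.61 t 18.28 gap 0.0124
t: 18.58
tcp_pos: [0.6392, -0.0145, 0.0755]
tcp_rot: [[0.979, -0.005, -0.204], [0.204, -0.0, 0.979], [-0.005, -1.0, 0.0]]
wrist_force: [-9.9, -2.1, 3.8]
finger_gap: 0.0124
tip [ 0.6392 -0.014   0.026 ] n 0.6226 goal .6222 t -0.1455 Fn,Ft,Fz -8.53 -0.07 4.25 t 18.68 gap 0.0128
```

```bash

python3 -m handwheel '[{"dx":0.05,"dy":0.07,"dz":0,"twist":0},{"dx":0.06,"dy":0.15,"dz":0,"twist":0},{"dx":0.06,"dy":0.15,"dz":0,"twist":0}]'
python3 look.py a7
```

```text
t: 18.98
tcp_pos: [0.6394, -0.0146, 0.0749]
tcp_rot: [[0.979, -0.005, -0.204], [0.204, -0.0, 0.979], [-0.005, -1.0, 0.001]]
wrist_force: [-14.8, -2.8, 14.3]
finger_gap: 0.0125
tip [ 0.6394 -0.014   0.0253] n 0.6227 goal .6222 t -0.1456 Fn,Ft,Fz -12.03 0.54 14.31 t 19.08 gap 0.0124
```

```bash

python3 -m handwheel '[{"dx":0,"dy":0,"dz":0,"twist":0},{"dx":0,"dy":0,"dz":0,"twist":0},{"dx":0,"dy":0,"dz":0,"twist":0},{"dx":0,"dy":0,"dz":0,"twist":0},{"dx":0,"dy":0,"dz":0,"twist":0},{"dx":0,"dy":0,"dz":0,"twist":0}]'
python3 look.py a8;python3 look.py a8; python3 look.py a8
python3 - <<'E'
from h import *
for q in("plain_block","board","flux_jar","wire_spool","stylus"):
    for n in("scene","side"):
        print(q,n,[(round(l['score'],2),np.round(l['point'],4).tolist()) for l in r.landmark_of(q,n)[:2]])
im=cv2.imread("pics/a8_wrist.png")[30:250,290:420];a=cv2.resize(im,None,fx=2.7,fy=2.7,interpolation=cv2.INTER_CUBIC)
b=cv2.imread("pics/a8_scene.png")[200:290,240:340];b=cv2.resize(b,None,fx=4.4,fy=4.4,interpolation=cv2.INTER_CUBIC)
o=np.zeros((594,795,3),np.uint8);o[:,:351]=a[:594,:351];o[:396,355:795]=b;cv2.imwrite("pics/a8c.png",o)
E
```

```text
t: 19.63
tcp_pos: [0.6394, -0.0146, 0.0748]
tcp_rot: [[0.979, -0.005, -0.204], [0.204, -0.0, 0.979], [-0.005, -1.0, 0.001]]
wrist_force: [-14.3, -2.5, 13.5]
finger_gap: 0.0124
tip [ 0.6394 -0.0141  0.0254] n 0.6228 goal .6222 t -0.1456 Fn,Ft,Fz -13.43 0.71 13.65 t 19.73 gap 0.0124
tip [ 0.6394 -0.014   0.0254] n 0.6227 goal .6222 t -0.1456 Fn,Ft,Fz -13.41 1.52 14.29 t 19.88 gap 0.013
tip [ 0.6394 -0.0141  0.0254] n 0.6228 goal .6222 t -0.1456 Fn,Ft,Fz -13.66 0.73 12.94 t 20.03 gap 0.0128
plain_block scene [(0.77, [0.517, 0.0882, 0.0169])]
plain_block side [(0.72, [0.5201, 0.0871, 0.011]), (0.67, [0.6462, -0.0109, 0.0079])]
board scene [(0.7, [0.5656, -0.1481, 0.0185])]
board side [(0.55, [0.5665, -0.1485, 0.011])]
flux_jar scene [(0.7, [0.4683, -0.3627, 0.0016]), (0.65, [0.3823, 0.1868, -0.0014])]
flux_jar side [(0.76, [0.3846, 0.1854, 0.0006]), (0.47, [0.6373, -0.0128, 0.0294])]
wire_spool scene []
wire_spool side [(0.68, [0.4122, -0.1773, 0.0011])]
stylus scene [(0.5, [0.552, -0.3631, 0.0045]), (0.4, [0.638, -0.0141, 0.0279])]
stylus side [(0.52, [0.5518, -0.3685, -0.0002]), (0.5, [0.6397, -0.0175, 0.0326])]
```

View pics/a8c.png

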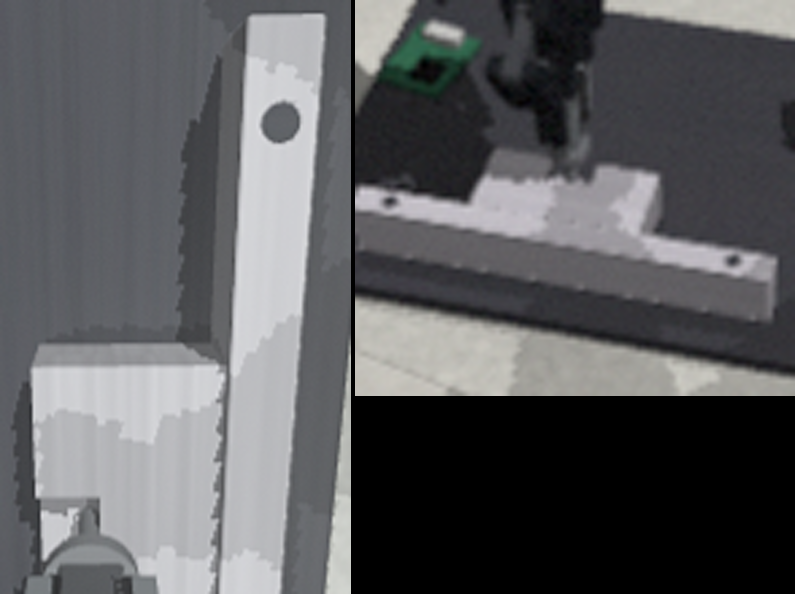

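The tip is seated in the notch corner and the block lies along the fence. One numeric check for flushness.

```bash
python3 - <<'E'
from h import *
s=r.state()
f=lambda L,z:onz("wrist",np.array(L)/2.7+[289.7,29.7],z,s)
B=f([[32,367],[222,366],[218,594],[39,594]],.040);F=f([[247,15],[229,366],[220,594]],.044)
az=lambda v:np.degrees(np.arctan2(v[1],v[0]))
print("end edge",az(B[1]-B[0]),np.hypot(*(B[1]-B[0])[:2]),"front",az(B[1]-B[2])-90,"back",az(B[0]-B[3])-90,"fence",az(F[0]-F[2])-90,az(F[1]-F[2])-90)
a=np.radians(11.9);n=np.array([np.cos(a),np.sin(a)])
print("front n",B[1:3,:2]@n,"fence n",F[:,:2]@n)
E
```

```text
end edge 12.040620502299703 0.04505711475792039 front 13.85858275405478 back 11.967636144045727 fence 12.437039966788873 12.794078088337216
front n [0.65375019 0.6558332 ] fence n [0.65440035 0.65470171 0.65563101]
```

```bash
python3 -c "
from h import *
print(r.state()['wrist_force'],r.state()['t']);print(r.job_done());print(r.state()['wrist_force'],r.state()['t'])"
```

```text
[-13.43335304  -2.58733742  14.31239044] 20.5833
the job is handed in; nothing more can be done
None
the job is handed in; nothing more can be done
```

I took the grey stylus from its stand and pressed the start button to its stop. I then slid the notched block level to the fence, pressed the tip down into the notch corner, and handed in at t = 20.6 s.

- **Button:** the tip ended about 10 mm below the timer's top and the force rose steeply to about 22 N. I judged full travel from that depth and force; I had no direct reading of the button.
- **Final push:** readings held steady at about 13.5 N towards the fence and 13–14 N down, a bit above the asked 10 N. The highest block force I read was about 21 N, below the 40 N limit.
- **Flush with the fence:** the block's end and back edges measured about 12.0°, against 12.4–12.8° for the fence. My pixel line along the block's front edge gave 13.9°. Its distance to the fence was within about 1 mm, so I put the angle down to pixel error. All three views showed it flush before I pressed down, and the two I checked afterwards still did.
- **Other objects:** the plain block and board were found within about 4 mm of where they started, which is the detector's accuracy. I did not measure the jar and spool at the start, so they have no before-and-after comparison; nothing came near them. The detector also gave a few false extra hits for the jar, plain block and stylus.

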